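# Load switch into the test clamshell, pin held down

## Robot

A 6-joint arm with a two-finger parallel gripper is mounted at the origin on the work surface. World frame = base frame: x ahead of the robot, y to its left, z up, the work surface at z = 0. Lengths are in mm, angles in degrees, forces in N, time in s.
With the tool pointing down it reaches from about 300 to 850 mm from the base axis. Payload 4.2 kg.
Tool frame: the origin (TCP) lies on the centre line of the jaws, within the pads' length; the fingertips stand 14 mm ahead of it and the grasp point (between the pads) lies 5 mm behind it; x points along the fingers, y is the direction in which the jaws open and shut, and the axes are right-handed (so a half turn about x gives the same grasp; the last joint's range is limited). The gripper opens to 91 mm and grips with 3 to 60 N. Pads are 32 mm wide; open, the fingers measure 118 mm over their backs; the gripper's body (76 mm by 178 mm) begins 60 mm behind the grasp point.
Start: joints at [62.51, 18.312, 89.639, -0, 72.044, -1.146], TCP at [255.171, 515.295, 227.976] pointing down, gripper open.
Joint ranges: [-177.97, 177.97], [-48.28, 115.42], [12.27, 149.76], [-77.06, 257.06], [2.81, 150.46], [-146.56, 146.56]. Speed limits (degrees/s): [147.25, 147.25, 180, 180, 180, 180].

## Interface

Orientations are given as [roll, pitch, yaw] about the fixed x, y, z axes, in that order (R = Rz(yaw) Ry(pitch) Rx(roll)).
In Python, from workcell import readout, optics, env gives the robot as it stands.
- The arm moves only by the shell command python3 -m creep 'ROWS' [OPENING] [FORCE]. ROWS is JSON, a list of rows, each an object with "translation": the shift along the world's x, y, z in cm, a list of three; "delta_rot": the turn, a rotation vector about the world's x, y, z in rad, a list of three. In form: [{"translation": [dx, dy, dz], "delta_rot": [rx, ry, rz]}, ...]. A call has 1 to 5 rows; each row shifts and turns the commanded pose from where the row before left it; what a row does not reach is not made up. A row lasts 1/12 s, in which the tool goes at most 41.7 mm and 7.16 degrees, less where a joint would pass 70% of its speed; a pose out of reach is approached as far as the arm can. A call with a gripper value outside its range is refused whole. OPENING is the gripper's target within -1 to 1 (fully open at 1, half-way at 0, shut at -1), set as the call begins (- or left out, the last holds). The fingers move at their own pace and stop on an object; FORCE is the grip in N (left out, the last holds). Time passes only in rows, so rows that do not move let the fingers close. It gives the time, the measured TCP pose, the force and the opening at its end, in the units of the state.
- readout.state(): the state, without advancing time (a new reading comes with each control period).
- optics.grab_frame(name): name is "side" or "top" or "wrist"; returns (picture, depth): 480x640x3 uint8, red, green, blue; 480x640 float32, mm along the optical axis (not along the pixel's ray), 0 where there is no reading.
- optics.camera_params(name): a dict with "mtx" (3x3 intrinsics, pixels), "k1" (the pictures are not rectified: a ray, as slopes to the right and down, at radius r is drawn at 1 + k1 r^2 times it, then the intrinsics apply), "R" (3x3) and "t" (3): a world point X has camera coordinates R X + t. Camera axes: x right, y down, z forward; pixel columns grow to the right and rows downward; lengths in mm; the calibration is good to about 2 mm. A picture is of the moment at which its call begins: read the wrist's pose just before it. camera_params takes no time and is no camera call; for the wrist camera it gives the pose at the moment of the call.
- env.job_done(): hands the job in, once; it reports no verdict.
The state is a dict: "time_s": time; "qpos": joint angles; "qvel": joint speeds; "effort": joint torques, N m; "ee_pos": TCP position; "ee_rot": TCP orientation; "force": force on the tool from outside, world axes, zero at the start; "torque": the same for the moment, N m; "gripper_width": finger opening in mm.
Only numpy, scipy, OpenCV 4.12 (cv2) and the standard library are available. Lean on these libraries where they do the work, as an engineer would, in place of code of your own. Each camera call takes 0.05 s, during which the arm holds its last target.

## Task

Press the orange load switch flush into the nest of the open test clamshell, swing the lid down onto it, then take the blue-knobbed locating pin from its block and push it down through the hole in the lid into the base until its collar presses the lid fully shut against the spring contacts. The test only runs while the pin is held: finish with the gripper still holding the pin pressed down and the lid shut. Leave the punch and the other parts lying around where they are.

Things in the scene. Friction and masses are not known exactly. Their poses are not given: they have to be found in the camera images.
- jig: test clamshell, fixed: dark base 116 (x) x 170 (y) x 45 mm high; its flat top is the deck. Origin: centre of its underside; z up. Lid hinge along x at y = +70 mm, the open lid stands on the +y side; pin hole near the -y edge. A finger channel 40 mm wide (y -20 to +20 mm), 19 mm deep, runs along x across the base and nest, giving fingers room at the switch's two 58 mm sides.
- nest (a point): centre of the nest floor, axes as jig, 22 mm above the bench. Nest 49 mm (x) x 62 mm (y), 23 mm deep, 3 mm lead-in chamfer; the load switch fits with 2 mm play a side, its 58 mm length along y, either way round, and is then flush with the deck.
- hinge_line (a point): middle of the lid's hinge axis, 51 mm above the bench; the axis runs along x of jig. Light friction (0.08 N m) holds the lid while it is upright; pushed from behind over its upright to below about 0.9 rad it sinks down by itself, damped. A lid shut on the switch needs 4 to 6 N down at its pin hole and springs ajar when let go.
- lid (a joint): lid angle, rad: 0 = shut flat on the deck, growing as it opens; starts at 1.65 to 1.9 (upright, leaning back), stops at 2.05. Grey frame 110 mm wide, 12 mm thick (hinge axis at mid-thickness), reaching 167 mm from the axis, 0.2 kg. Four brass spring probes under it rest on the switch and carry the lid ajar at about 0.06 to 0.09 rad until it is pressed.
- lid_edge (a point): middle of the lid's free edge, half way through its thickness; axes of the lid (those of jig when shut).
- lid_hole (a point): centre of the upper mouth of the lid's pin hole, 134 mm from the hinge axis; hole 14 mm wide, lid 12 mm thick there. The part over the nest is a clear window plate, 6 mm above the lid's upper face, with brass probe tails to about 17 mm above that face.
- base_hole (a point): centre of the mouth of the pin hole in the deck, 64 mm from the nest centre, right below the lid hole when the lid is shut (and within 1 mm when ajar): 13 mm wide, upright, 35 mm deep.
- load_switch: orange solid-state load switch, a block 45 mm (x) x 58 mm (y) x 23 mm high with a metal base plate and four screw terminals on top; 0.08 to 0.15 kg. Lies on the bench right way up. Origin: centre of its underside.
- pin: steel locating pin, upright, 70 mm tall: shank 10 mm dia., 40 mm long, tip chamfered 3 mm; collar 26 mm dia. (40 to 45 mm above the tip); blue knob 22 mm dia. (45 to 70 mm). 70 g. Origin: the tip, z towards the knob. Stands in one hole of pin_block, collar on the block, tip 5 mm above the bench. Fully home in the shut clamshell the tip is 28 mm below the deck.
- pin_block: aluminium block 50 (x) x 130 (y) x 45 mm high, fixed, with two holes 80 mm apart along its y; one holds the pin, the other the punch. Origin: centre of its underside.
- punch: steel drift punch standing in the other hole, upright, dark grip 16 mm diameter, its top 70 mm above the bench; a bystander. Origin: its tip, 5 mm above the bench.
- visor_clip: red plastic visor clip, 44 x 18 x 18 mm, lying on the bench; a bystander. Origin: centre of its underside.
- spade_a: zinc spade connector, 46 x 16 x 8 mm, lying on the bench; a bystander. Origin: centre of its underside.
- spade_b: zinc spade connector, as spade_a; a bystander.
Not all that is in view belongs to the job. Of the things like the pin, leave any that is brown or red; of the rest the larger one is meant.

How it is judged (in metres and radians):
On the way, in this order (a step that is already met when the one before it is completed fails the run):
1. the load switch sits flush in the nest (horizontal distance between load_switch and nest below 0.005 m and z of load_switch in the frame of nest between -0.004 and 0.002 m and angle between load_switch's own z axis and vertical below 0.06 rad), for 0.2 s.
2. the lid is down on the load switch (shut or ajar on its spring probes), the switch still flush (all of step 1 and value of joint lid below 0.14 rad), for 0.2 s.
3. the pin has passed through the lid hole into the base hole (horizontal distance between pin and base_hole below 0.004 m and angle between the z axis of pin and the z axis of jig, either way round below 0.1 rad and z of pin in the frame of base_hole below -0.008 m and value of joint lid below 0.14 rad), for 0.1 s.
At the end, for the whole second after the job is handed in: Switch flush in the nest (within 2 mm of its floor, 5 mm of its centre, tilt under 0.06 rad); lid within 0.025 rad of shut; pin in the base hole (4 mm, 0.1 rad), tip 24 mm or more below the deck; gripper still on the pin (over 1 N), which presses on the clamshell with over 1.5 N (all of step 1 and horizontal distance between pin and base_hole below 0.004 m and angle between the z axis of pin and the z axis of jig, either way round below 0.1 rad and value of joint lid below 0.025 rad and z of pin in the frame of base_hole below -0.024 m and contact force between pin and jig above 1.5 N and contact force between the fingers and pin above 1 N); the arm keeps its last pose, push and grip.
It fails at once if the punch is pulled, tipped or moved by more than 25 mm (distance of punch from where it was at the start of the episode above 0.025 m).
It fails at once if the visor clip is pushed away by more than 30 mm (distance of visor_clip from where it was at the start of the episode above 0.03 m).
It fails at once if the first spade connector is pushed away by more than 30 mm (distance of spade_a from where it was at the start of the episode above 0.03 m).
It fails at once if the second spade connector is pushed away by more than 30 mm (distance of spade_b from where it was at the start of the episode above 0.03 m).
It also fails if it takes over 72 s, if anything falls off the work surface, if the arm or the gripper's body presses on something with over 40 N, if the wrist force passes 120 N, or if a joint passes its speed limit or range.

## Working session

There is one attempt and no reset: what is moved stays moved. The work goes in short steps, Python scripts to look and compute and a shell command to move; the robot and the scene stay as the last step left them, time stands still between calls to the robot, and variables do not carry over. Pictures are saved under pics/ and viewed, and the job is handed in when it is done.

```bash
ls; mkdir -p pics
python3 - <<'E'
from workcell import readout, optics, env
import cv2
print(readout.state())
for n in ("side","top","wrist"):
    p=optics.camera_params(n)
    print(n,p)
    im,d=optics.grab_frame(n)
    cv2.imwrite(f"pics/{n}0.png",im[:,:,::-1])
    import numpy as np; np.save(f"pics/{n}0.npy",d)
E
```

```text
pics
{'time_s': 0.0, 'qpos': array([ 6.25101947e+01,  1.83516615e+01,  8.97074186e+01,  1.90714777e-03,
        7.20440829e+01, -1.14676786e+00]), 'qvel': array([ 0.05787668, -0.01436272, -0.01400475, -0.01980362, -0.00033196,
        0.02719436]), 'effort': array([-9.18880323e-04, -4.12445748e+01, -2.31980091e+01,  7.26771913e-02,
        4.55685973e-02, -1.54799482e-04]), 'ee_pos': array([254.9242125 , 514.85357831, 227.11320165]), 'ee_rot': array([ -92.15369653,   89.89682097, -118.49732355]), 'force': array([-0.265108  , -0.05036207, -0.34855473]), 'torque': array([-0.06611146, -0.04668281,  0.00597892]), 'gripper_width': 91.15628073094167}
side {'mtx': array([[580.84179399,   0.        , 323.74412582],
       [  0.        , 580.84179399, 244.52172301],
       [  0.        ,   0.        ,   1.        ]]), 'k1': 0.00802728404761824, 'R': array([[-0.98847861, -0.15115468, -0.00789369],
       [-0.10975983,  0.75173496, -0.65026712],
       [ 0.10422488, -0.64190873, -0.75966464]]), 't': array([575.4946581 , 167.97952189, 936.66575616])}
top {'mtx': array([[593.35273532,   0.        , 313.94125864],
       [  0.        , 593.35273532, 239.4404915 ],
       [  0.        ,   0.        ,   1.        ]]), 'k1': -0.1132273041215416, 'R': array([[ 0.00194126, -0.99992499,  0.01209314],
       [-0.9821759 , -0.00417949, -0.18791765],
       [ 0.1879541 , -0.01151279, -0.98211034]]), 't': array([-106.08530963,  624.44201575,  972.27488768])}
wrist {'mtx': array([[383.64279357,   0.        , 317.8474704 ],
       [  0.        , 383.64279357, 236.87701671],
       [  0.        ,   0.        ,   1.        ]]), 'k1': -0.04229288591843119, 'R': array([[ 0.44297347,  0.89653363, -0.00139689],
       [ 0.8619253 , -0.42544387,  0.27583018],
       [ 0.24669674, -0.12338947, -0.96120537]]), 't': array([-573.21915746,  -32.35986011,  391.17143615])}
```

View pics/top0.png

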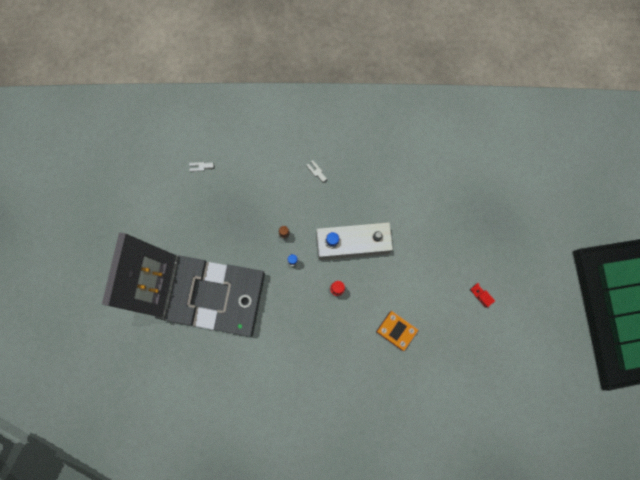

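View pics/side0.png

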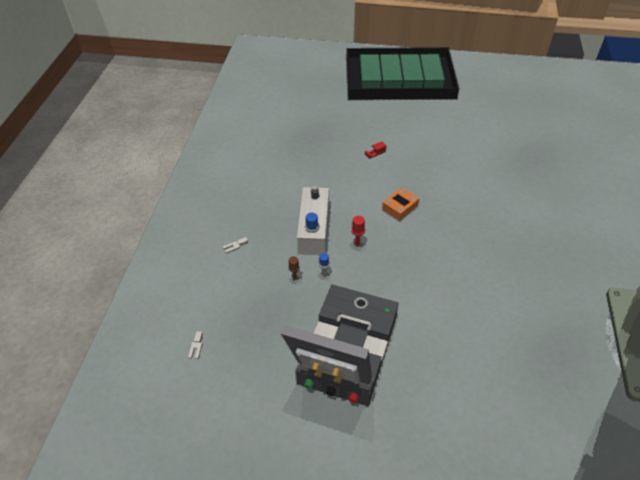

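View pics/wrist0.png

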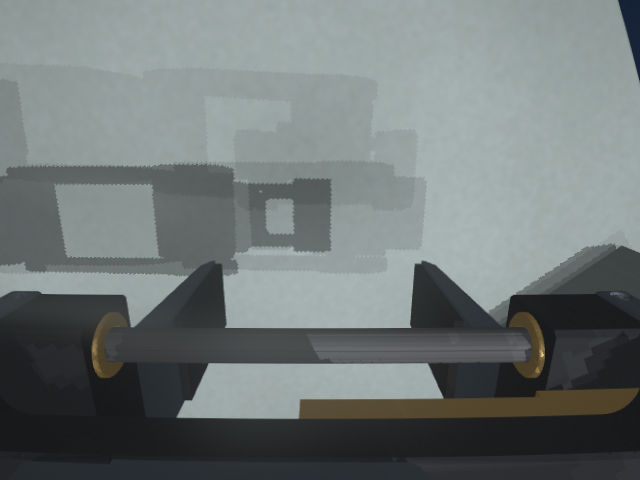

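```bash
cat > h.py <<'E'
import cv2, numpy as np
from workcell import readout, optics
def cam(n): return optics.camera_params(n)
def onplane(p,uv,z):
    """pixels (N,2) -> world points on plane z"""
    uv=np.asarray(uv,float).reshape(-1,1,2)
    n=cv2.undistortPoints(uv,p['mtx'],np.array([p['k1'],0,0,0,0.]),None,None,None,(3,50,1e-10)) if False else cv2.undistortPoints(uv,p['mtx'],np.array([p['k1'],0,0,0,0.]))
    n=n.reshape(-1,2); d=np.c_[n,np.ones(len(n))]@p['R']
    o=-p['R'].T@p['t']
    return o+d*((z-o[2])/d[:,2])[:,None]
def proj(p,X):
    r,_=cv2.Rodrigues(p['R'])
    return cv2.projectPoints(np.asarray(X,float).reshape(-1,3),r,p['t'],p['mtx'],np.array([p['k1'],0,0,0,0.]))[0].reshape(-1,2)
def tri(pa,ua,pb,ub):
    def ray(p,u):
        n=cv2.undistortPoints(np.array(u,float).reshape(1,1,2),p['mtx'],np.array([p['k1'],0,0,0,0.])).ravel()
        d=p['R'].T@np.r_[n,1]; return -p['R'].T@p['t'],d/np.linalg.norm(d)
    a,da=ray(pa,ua);b,db=ray(pb,ub)
    s=np.linalg.lstsq(np.c_[da,-db],b-a,rcond=None)[0]
    A=a+s[0]*da;B=b+s[1]*db
    return (A+B)/2,np.linalg.norm(A-B)
def hsv(im): return cv2.cvtColor(im,cv2.COLOR_RGB2HSV)
def blobs(im,lo,hi,amin=20):
    m=cv2.inRange(hsv(im),np.array(lo),np.array(hi))
    n,l,s,c=cv2.connectedComponentsWithStats(m)
    return m,l,[(i,s[i],c[i]) for i in range(1,n) if s[i][4]>=amin]
E
python3 - <<'E'
import cv2
im=cv2.imread('pics/top0.png')
cv2.imwrite('pics/top0c.png',cv2.resize(im[200:370,95:435],(800,400),interpolation=cv2.INTER_CUBIC))
im=cv2.imread('pics/side0.png')
cv2.imwrite('pics/side0c.png',cv2.resize(im[170:420,180:430],(600,600),interpolation=cv2.INTER_CUBIC))
E
```

```text
(no output)
```

View pics/top0c.png

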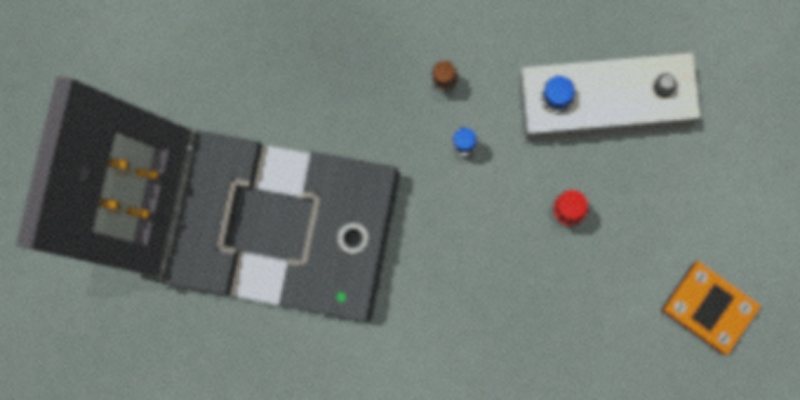

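View pics/side0c.png

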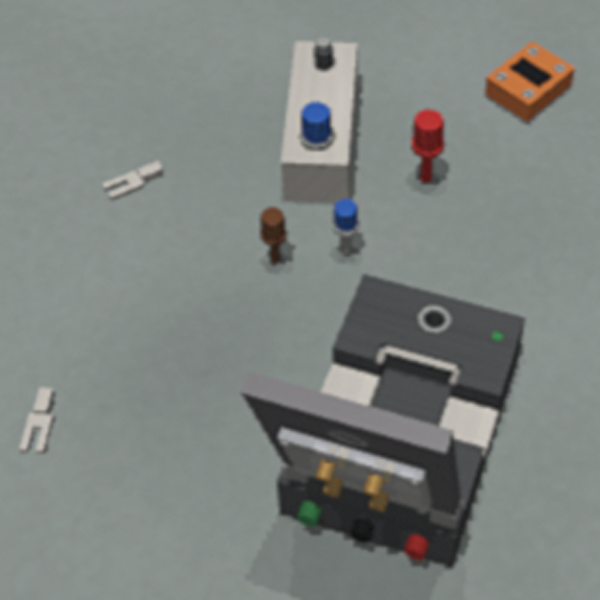

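Candidates "like the pin" in the top view are: blue in block (333,239), small blue (293,260), red (338,288) and brown (284,231). The blue one in the block is the larger non-red, non-brown one and stands in pin_block, so it is the pin; the enlarged crops confirm it. Next I measure.

Run:
```python
from h import *
T=cam('top');S=cam('side')
t=cv2.imread('pics/top0.png')[:,:,::-1].copy();s=cv2.imread('pics/side0.png')[:,:,::-1].copy()
# switch
m,l,b=blobs(t,(8,150,120),(22,255,255),60)
for i,st,c in b: print('orange',st,c)
i=max(b,key=lambda q:q[1][4])[0]
cnt=max(cv2.findContours((l==i).astype('uint8'),cv2.RETR_EXTERNAL,cv2.CHAIN_APPROX_NONE)[0],key=len)
W=onplane(T,cnt.reshape(-1,2),23)[:,:2].astype('float32')
print('switch rect',cv2.minAreaRect(W), 'corners',cv2.boxPoints(cv2.minAreaRect(W)))
m,l,b=blobs(t,(105,150,80),(125,255,255),20)
for i,st,c in b: print('blue top',st,c,onplane(T,c,70))
m,l,b=blobs(s,(105,150,60),(125,255,255),20)
for i,st,c in b: print('blue side',st,c)
m,l,b=blobs(t,(0,150,100),(5,255,255),20)
for i,st,c in b: print('red top',st,c,onplane(T,c,20))
# jig white-ish
m,l,b=blobs(t,(0,0,150),(180,45,255),30)
for i,st,c in b:
    cnt=max(cv2.findContours((l==i).astype('uint8'),cv2.RETR_EXTERNAL,cv2.CHAIN_APPROX_NONE)[0],key=len)
    for z in (45,26):
        W=onplane(T,cnt.reshape(-1,2),z)[:,:2].astype('float32'); print('white',st,c.round(1),z,cv2.minAreaRect(W))
# hole ring, hand pixels
def P(x,y): return (95+x/2.353,200+y/2.353)
for nm,q in dict(ring=P(353,238),c1=P(398,168),c2=P(372,320),c3=P(168,288),c4=P(195,130),n1=P(238,183),n2=P(318,195),n3=P(303,263),n4=P(221,250)).items(): print(nm,np.round(q,1),onplane(T,q,45).round(1))
```

```text
orange [377 312  41  38 568] [396.80809859 330.79577465]
switch rect ((468.9146728515625, -251.3850555419922), (58.567054748535156, 45.28919982910156), 53.88785934448242) corners [[ 433.36212 -261.6962 ]
 [ 469.9497  -288.38818]
 [ 504.46722 -241.07391]
 [ 467.87964 -214.38193]]
blue top [327 233  12  12 113] [332.30973451 238.52212389] [[ 624.57003467 -135.6929639    70.        ]]
blue top [288 255   9   9  66] [292.15151515 258.89393939] [[588.77622743 -66.81815904  70.        ]]
blue side [598  37  42  25 853] [620.4912075   49.30128957]
blue side [307 213  10  16 138] [311.44202899 220.61594203]
blue side [320 253   8  12  83] [323.59036145 258.59036145]
red top [331 281  14  15 149] [337.26174497 287.54362416] [[ 545.26026797 -146.36959073   20.        ]]
red top [471 284  23  23 240] [482.22916667 295.175     ] [[ 531.51945906 -407.82215451   20.        ]]
white [139  12  39  42 559] [156.4  33.1] 45 ((1034.239501953125, 199.14340209960938), (60.27196502685547, 99.04735565185547), 78.95450592041016)
white [139  12  39  42 559] [156.4  33.1] 26 ((1045.387451171875, 204.526870727
[... 2089 characters left out ...]
25, 19.462751388549805), 1.1252198219299316)
white [196 308  21  21 358] [205.8 317.9] 45 ((488.6656494140625, 82.61282348632812), (32.89604187011719, 33.44492721557617), 80.18751525878906)
white [196 308  21  21 358] [205.8 317.9] 26 ((489.7350769042969, 85.84357452392578), (33.50375747680664, 34.062744140625), 80.18751525878906)
ring [245.  301.1] [[518.2  14.9  45. ]]
c1 [264.1 271.4] [[570.4 -17.4  45. ]]
c2 [253.1 336. ] [[ 4.584e+02 -2.000e-01  4.500e+01]]
c3 [166.4 322.4] [[480.4 150.6  45. ]]
c4 [177.9 255.2] [[598.2 135.4  45. ]]
n1 [196.1 277.8] [[558.5 101.4  45. ]]
n2 [230.1 282.9] [[549.9  41.5  45. ]]
n3 [223.8 311.8] [[499.6  51.3  45. ]]
n4 [188.9 306.2] [[508.7 112.3  45. ]]
```

```bash
cat >> h.py <<'E'
from scipy.spatial.transform import Rotation as Ro
def plan(pos,jaw=None,q=None):
    """print shift (cm) and turn (rotvec) from the measured pose to tool-down at pos with jaw axis at angle jaw (deg, mod 180)"""
    s=readout.state(); A=Ro.from_euler('xyz',s['ee_rot'],degrees=True)
    M=A.as_matrix(); cur=np.degrees(np.arctan2(M[1,1],M[0,1]))
    print('t',round(s['time_s'],2),'tcp',s['ee_pos'].round(1),'jaw',round(cur,1),'F',s['force'].round(1),'w',round(s['gripper_width'],1),'q',s['qpos'].round(0))
    if pos is not None: print('shift cm',((np.array(pos)-s['ee_pos'])/10).round(2))
    if jaw is not None:
        d=(jaw-cur+90)%180-90; j=np.radians(cur+d)
        y=np.array([np.cos(j),np.sin(j),0]); x=np.array([0,0,-1.])
        B=np.c_[x,y,np.cross(x,y)]
        print('rotvec',(Ro.from_matrix(B)*A.inv()).as_rotvec().round(4))
E
python3 - <<'E'
from h import *
plan((469,-251,250),-36.1)
T=cam('top');print(-T['R'].T@T['t'])
print(onplane(T,(332.6,239),75))
p=cam('wrist');s=readout.state();print((-p['R'].T@p['t']),s['ee_pos'])
S=cam('side')
print(tri(T,(332.3,238.5),S,(311.4,219)))
E
```

```text
t 0.15 tcp [255.  515.  227.3] jaw 63.7 F [0.1 0.4 0.5] w 91.1 q [63. 18. 90. -0. 72. -1.]
shift cm [ 21.4  -76.6    2.27]
rotvec [1.4000e-03 3.0000e-04 1.4005e+00]
[ 430.77478591  -92.27390716 1073.50779738]
[[ 622.77209417 -135.97139787   75.        ]]
[185.32692894 548.43889061 384.23269223] [254.99746955 514.99562143 227.31965667]
(array([ 625.06720209, -135.8382397 ,   66.08541919]), np.float64(0.5847192761401598))
```

```bash
python3 -m creep '[{"translation":[0,0,3],"delta_rot":[0,0,-0.06]},{"translation":[0.5,-1,3],"delta_rot":[0,0,-0.08]},{"translation":[2,-3.6,0],"delta_rot":[0,0,-0.1]},{"translation":[2,-3.6,0],"delta_rot":[0,0,-0.1]},{"translation":[2,-3.6,0],"delta_rot":[0,0,-0.1]}]'
python3 -m creep '[{"translation":[2,-3.6,0],"delta_rot":[0,0,-0.1]},{"translation":[2,-3.6,0],"delta_rot":[0,0,-0.1]},{"translation":[2,-3.6,0],"delta_rot":[0,0,-0.1]},{"translation":[2,-3.6,0],"delta_rot":[0,0,-0.1]},{"translation":[2,-3.6,0],"delta_rot":[0,0,-0.1]}]'
python3 -m creep '[{"translation":[2,-3.6,0],"delta_rot":[0,0,-0.1]},{"translation":[2,-3.6,0],"delta_rot":[0,0,-0.1]},{"translation":[2,-3.6,0],"delta_rot":[0,0,-0.1]},{"translation":[2,-3.6,0],"delta_rot":[0,0,-0.08]},{"translation":[2,-3.6,-1],"delta_rot":[0,0,-0.07]}]'
python3 - <<'E'
from h import *
plan((510,20,270),-10.2)
E
```

```text
time_s: 0.57
ee_pos: [320.5, 396.2, 288.1]
ee_rot: [72.6, 90.0, 20.9]
force: [-0.0, -1.4, 0.1]
gripper_width: 91.1
time_s: 0.98
ee_pos: [420.5, 215.4, 287.9]
ee_rot: [90.4, 90.0, 9.9]
force: [1.0, -0.0, -1.4]
gripper_width: 91.6
time_s: 1.4
ee_pos: [521.3, 35.9, 279.6]
ee_rot: [110.6, 89.8, 4.4]
force: [1.4, -0.1, -0.0]
gripper_width: 91.0
t 1.4 tcp [521.3  35.9 279.6] jaw -16.2 F [ 1.4 -0.1 -0. ] w 91.0 q [ 3. 12. 91.  0. 77. 19.]
shift cm [-1.13 -1.59 -0.96]
rotvec [-0.0005  0.0039  0.1053]
```

```bash
python3 -m creep '[{"translation":[0,0,-1],"delta_rot":[0,0,0.1]},{"translation":[0,0,0],"delta_rot":[0,0,0]}]'
python3 - <<'E'
from h import *
plan(None)
p=cam('wrist');im,d=optics.grab_frame('wrist')
cv2.imwrite('pics/w1.png',im[:,:,::-1]);np.save('pics/w1.npy',d)
import pickle;pickle.dump(p,open('pics/w1.pkl','wb'))
E
```

```text
time_s: 1.57
ee_pos: [519.3, 35.8, 265.7]
ee_rot: [-77.6, 89.7, -178.0]
force: [-1.7, 0.6, -0.1]
gripper_width: 91.4
t 1.57 tcp [519.3  35.8 265.7] jaw -10.4 F [-1.7  0.6 -0.1] w 91.4 q [ 3. 12. 93.  0. 75. 13.]
```

View pics/w1.png

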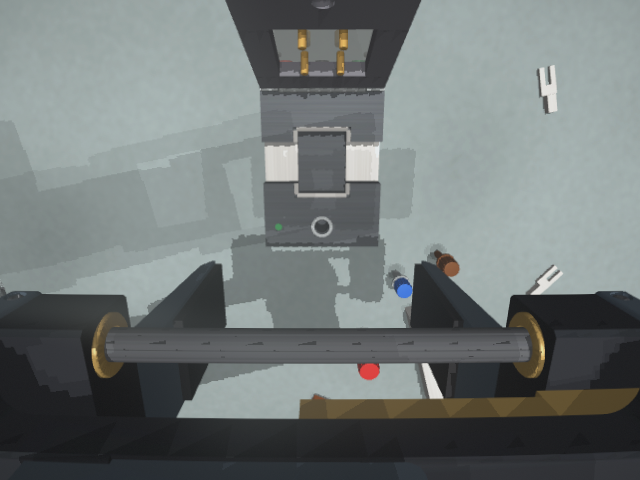

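Run:
```python
from h import *
import pickle
p=pickle.load(open('pics/w1.pkl','rb'));im=cv2.imread('pics/w1.png')[:,:,::-1].copy();d=np.load('pics/w1.npy')
cv2.imwrite('pics/w1c.png',cv2.resize(im[80:260,250:400,::-1],(666,800)[:2],interpolation=cv2.INTER_NEAREST)[:600])
m,l,b=blobs(im,(0,0,140),(180,50,255),60)
for i,st,c in b:
    if 255<c[0]<390 and 80<c[1]<260:
        cnt=max(cv2.findContours((l==i).astype('uint8'),cv2.RETR_EXTERNAL,cv2.CHAIN_APPROX_NONE)[0],key=len)
        for z in (45,26):
            W=onplane(p,cnt.reshape(-1,2),z)[:,:2].astype('float32');r=cv2.minAreaRect(W)
            print(st,c.round(1),z,np.round(r[0],1),np.round(r[1],1),round(r[2],1))
# depth at deck
for uv in ((300,210),(345,210),(321,170),(280,165),(322,100)):
    n=cv2.undistortPoints(np.array(uv,float).reshape(1,1,2),p['mtx'],np.array([p['k1'],0,0,0,0.])).ravel()
    print(uv,(p['R'].T@(np.r_[n,1]*d[uv[1],uv[0]]-p['t'])).round(1))
```

```text
[     0      0    640    328 144333] [331.1 145.6] 45 [526.   63.5] [327.1 706.1] 79.6
[     0      0    640    328 144333] [331.1 145.6] 26 [525.6  61.1] [343.6 741.6] 79.6
[294 184  56  13 265] [321.2 193. ] 45 [525.1  51.5] [12.  54.5] 79.7
[294 184  56  13 265] [321.2 193. ] 26 [524.6  48.4] [12.6 57.2] 79.7
[311 217  22  20 158] [321.4 226.8] 45 [518.5  14.7] [20.6 20.5] 35.4
[311 217  22  20 158] [321.4 226.8] 26 [517.7   9.8] [21.6 21.5] 35.4
[271 247  79   5 316] [308.9 248.6] 45 [502.6  -6.8] [ 4.4 80.7] 79.8
[271 247  79   5 316] [308.9 248.6] 26 [500.9 -12.7] [ 4.6 84.8] 79.8
(300, 210) [500.3  35.5  45.4]
(345, 210) [544.7  27.8  46.9]
(321, 170) [527.7  68.3  20.7]
(280, 165) [487.5  81.4  26.4]
(322, 100) [540.6 134.7  44.5]
```

View pics/w1c.png

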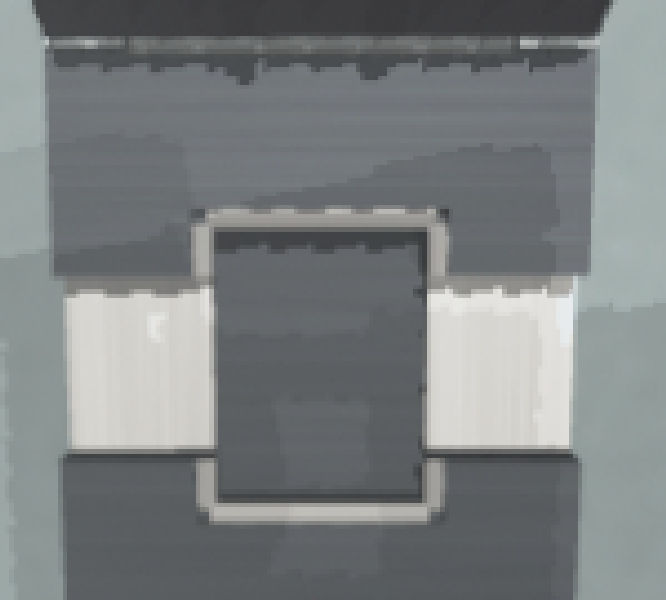

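```bash
python3 -m creep '[{"translation":[-0.63,-3.6,-1.3],"delta_rot":[0,0,-0.056]},{"translation":[-0.63,-3.6,-1.3],"delta_rot":[0,0,-0.056]},{"translation":[-0.63,-3.6,-1.3],"delta_rot":[0,0,-0.056]},{"translation":[-0.63,-3.6,-1.3],"delta_rot":[0,0,-0.056]},{"translation":[-0.63,-3.6,-1.3],"delta_rot":[0,0,-0.056]}]'
python3 -m creep '[{"translation":[-0.63,-3.6,-1.5],"delta_rot":[0,0,-0.056]},{"translation":[-0.63,-3.6,-1.5],"delta_rot":[0,0,-0.056]},{"translation":[-0.63,-3.5,-1.5],"delta_rot":[0,0,-0.056]},{"translation":[0,0,0],"delta_rot":[0,0,0]},{"translation":[0,0,0],"delta_rot":[0,0,0]}]'
python3 - <<'E'
from h import *
import pickle
pw=pickle.load(open('pics/w1.pkl','rb'))
print(onplane(pw,[(293.9,127.3),(350.7,127.3),(349.3,197.1),(295,197.1)],45).mean(0))
plan((469,-251.4,20),-36.1)
p=cam('wrist');im,d=optics.grab_frame('wrist')
cv2.imwrite('pics/w2.png',im[:,:,::-1])
m,l,b=blobs(im,(8,150,100),(22,255,255),300)
for i,st,c in b:
    cnt=max(cv2.findContours((l==i).astype('uint8'),cv2.RETR_EXTERNAL,cv2.CHAIN_APPROX_NONE)[0],key=len)
    r=cv2.minAreaRect(onplane(p,cnt.reshape(-1,2),23)[:,:2].astype('float32'))
    print(st,c.round(1),np.round(r[0],1),np.round(r[1],1),round(r[2],1))
E
```

```text
time_s: 2.03
ee_pos: [488.1, -142.0, 203.6]
ee_rot: [113.5, 89.9, -2.9]
force: [0.9, -0.0, 0.2]
gripper_width: 91.2
time_s: 2.45
ee_pos: [469.1, -249.0, 157.9]
ee_rot: [-106.2, 89.9, 127.7]
force: [-0.2, -0.2, -0.5]
gripper_width: 91.2
[530.49611226  77.37917352  45.        ]
t 2.45 tcp [ 469.1 -249.   157.9] jaw -36.1 F [-0.2 -0.2 -0.5] w 91.2 q [-29.  18. 101.   0.  61.   7.]
shift cm [-1.000e-02 -2.400e-01 -1.379e+01]
rotvec [-0.0011 -0.0009 -0.0004]
[ 291  196   58   71 2477] [320.3 229.1] [ 469.4 -252.3] [57.4 44.1] 54.2
```

View pics/w2.png

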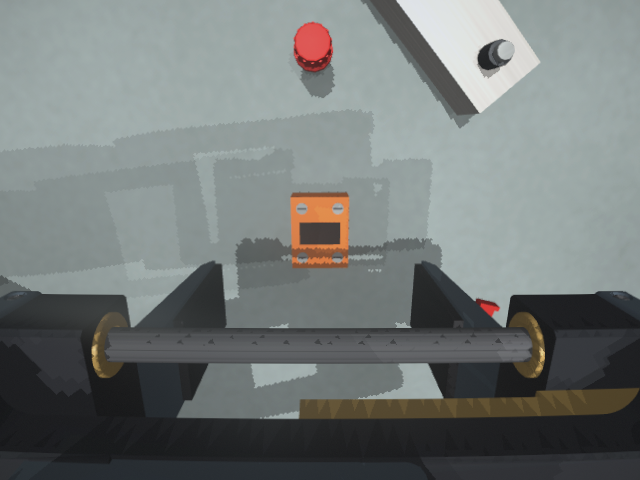

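```bash
python3 -m creep '[{"translation":[0,-0.13,-4],"delta_rot":[0,0,0]},{"translation":[0,-0.13,-4],"delta_rot":[0,0,0]},{"translation":[0,0,-3],"delta_rot":[0,0,0]},{"translation":[0,0,-1.8],"delta_rot":[0,0,0]},{"translation":[0,0,-0.5],"delta_rot":[0,0,0]}]'
python3 -m creep '[{"translation":[0,0,0],"delta_rot":[0,0,0]},{"translation":[0,0,0],"delta_rot":[0,0,0]}]'
python3 - <<'E'
from h import *
plan((469.1,-251.8,20),-36.0)
E
```

```text
time_s: 2.92
ee_pos: [468.7, -248.7, 23.2]
ee_rot: [-88.5, 89.7, 145.7]
force: [-0.9, 0.6, 0.3]
gripper_width: 90.9
time_s: 3.08
ee_pos: [471.0, -251.1, 26.6]
ee_rot: [100.0, 89.8, -25.8]
force: [-0.0, 0.7, 0.4]
gripper_width: 91.5
t 3.08 tcp [ 471.  -251.1   26.6] jaw -35.8 F [-0.   0.7  0.4] w 91.5 q [-29.  27. 110.   0.  43.   7.]
shift cm [-0.19 -0.07 -0.66]
rotvec [ 0.0012  0.0024 -0.0029]
```

```bash
for i in 1 2 3; do python3 -m creep '[{"translation":[0,0,0],"delta_rot":[0,0,0]}]' | grep ee_pos; done
```

```text
ee_pos: [471.1, -251.7, 27.1]
ee_pos: [470.7, -252.0, 26.9]
ee_pos: [470.2, -252.0, 26.5]
```

```bash
python3 -m creep '[{"translation":[-0.12,0,-0.35],"delta_rot":[0,0,0]},{"translation":[0,0,-0.3],"delta_rot":[0,0,0]},{"translation":[0,0,0],"delta_rot":[0,0,0]},{"translation":[0,0,0],"delta_rot":[0,0,0]}]'
python3 -m creep '[{"translation":[0,0,0],"delta_rot":[0,0,0]},{"translation":[0,0,0],"delta_rot":[0,0,0]},{"translation":[0,0,0],"delta_rot":[0,0,0]},{"translation":[0,0,0],"delta_rot":[0,0,0]},{"translation":[0,0,0],"delta_rot":[0,0,0]}]' -1 25
python3 -m creep '[{"translation":[0,0,0],"delta_rot":[0,0,0]},{"translation":[0,0,0],"delta_rot":[0,0,0]},{"translation":[0,0,0],"delta_rot":[0,0,0]}]'
```

```text
time_s: 3.67
ee_pos: [467.9, -251.7, 18.4]
ee_rot: [-81.6, 90.0, 152.4]
force: [0.2, -1.3, 0.3]
gripper_width: 90.9
time_s: 4.08
ee_pos: [468.2, -251.7, 18.7]
ee_rot: [94.0, 90.0, -31.9]
force: [-0.8, -0.9, -0.5]
gripper_width: 60.9
time_s: 4.33
ee_pos: [468.2, -251.7, 18.6]
ee_rot: [86.7, 90.0, -39.3]
force: [-0.3, -0.4, 0.9]
gripper_width: 45.0
```

```bash
python3 -m creep '[{"translation":[0,0,2],"delta_rot":[0,0,0]},{"translation":[0,0,4],"delta_rot":[0,0,0]},{"translation":[0,0,4],"delta_rot":[0,0,0]},{"translation":[0,0,3],"delta_rot":[0,0,0]},{"translation":[0,0,0],"delta_rot":[0,0,0]}]'
python3 - <<'E'
from h import *
T=cam('top');S=cam('side')
print(tri(T,(126.9,234.8),S,(287.5,326.7)),tri(T,(109.9,305.4),S,(368.3,350)))
plan((530.2,78,130),-10.3)
im,d=optics.grab_frame('wrist');cv2.imwrite('pics/w3.png',im[:,:,::-1])
im=cv2.imread('pics/side0.png');cv2.imwrite('pics/side0d.png',cv2.resize(im[310:420,270:390],(654,600),interpolation=cv2.INTER_CUBIC))
E
```

```text
time_s: 4.75
ee_pos: [471.7, -253.6, 155.1]
ee_rot: [96.5, 89.2, -29.4]
force: [1.3, -0.5, -1.7]
gripper_width: 45.1
(array([600.96036788, 178.65305381, 205.62821672]), np.float64(3.556441597094426)) (array([496.07964294, 197.81308465, 206.78411726]), np.float64(0.8383181788742239))
t 4.75 tcp [ 471.7 -253.6  155.1] jaw -35.9 F [ 1.3 -0.5 -1.7] w 45.1 q [-29.  18. 102.   0.  60.   6.]
shift cm [ 5.85 33.16 -2.51]
rotvec [0.0038 0.0128 0.4472]
```

View pics/w3.png

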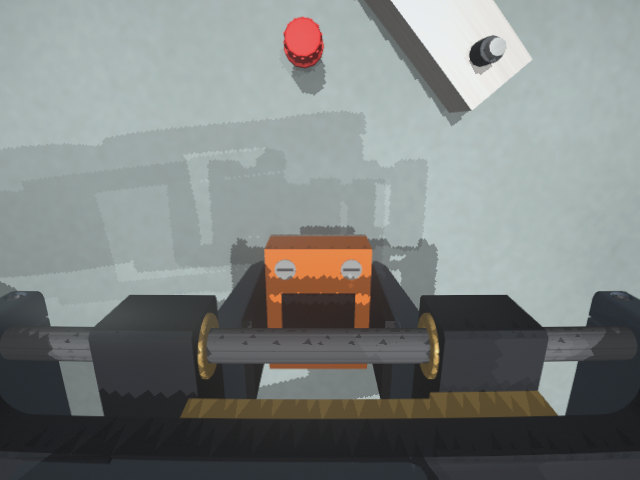

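View pics/side0d.png

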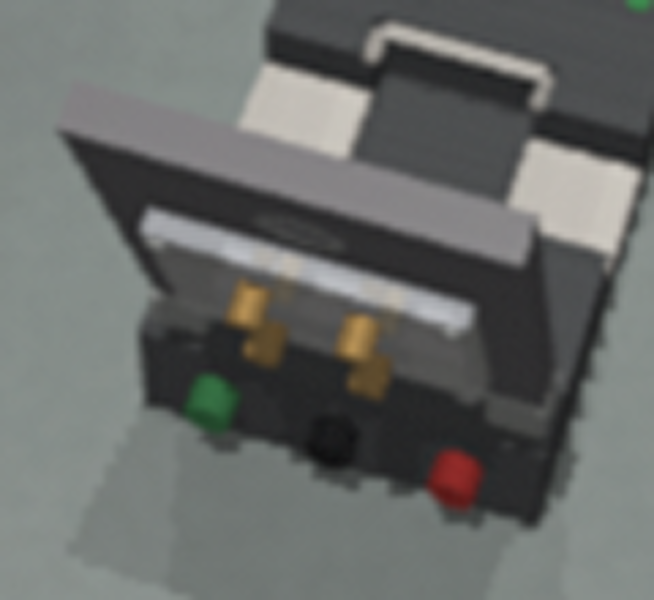

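Run:
```python
from h import *
p=cam('wrist')
s=readout.state();tz=s['ee_pos'][2];print(s['ee_pos'],tz)
a=onplane(p,[(265,249),(371,249),(318,249),(318,236)],tz+4.4)-s['ee_pos']
b=onplane(p,[(318,236)],tz-18.6)-s['ee_pos']
j=np.radians(-36);X=np.array([np.cos(j),np.sin(j),0]);Y=np.array([-np.sin(j),np.cos(j),0])
print((a@X).round(1),(a@Y).round(1),(b@Y).round(1))
```

```text
[ 470.08712904 -252.76063319  152.00345524] 152.003455236711
[-21.   23.3   1.1   1.1] [28.2 28.2 28.2 33.9] [27.3]
```

Run:
```python
import cv2
im=cv2.imread('pics/w3.png');cv2.imwrite('pics/w3c.png',cv2.resize(im[225:305,240:400],(800,400),interpolation=cv2.INTER_NEAREST))
```

```text
(no output)
```

View pics/w3c.png

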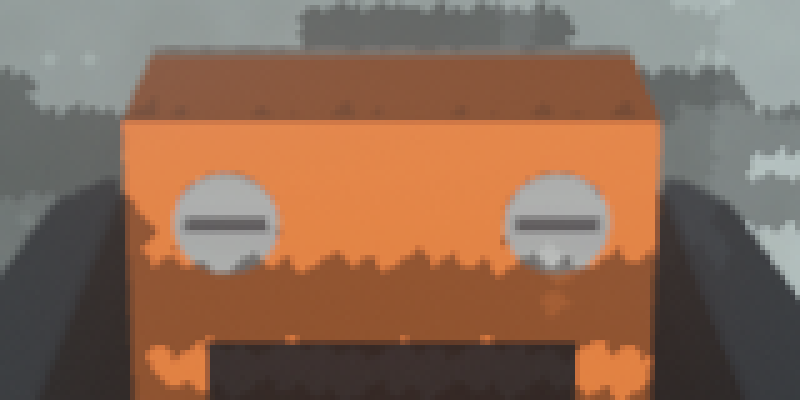

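```bash
python3 -m creep '[{"translation":[0.4,2.3,0],"delta_rot":[0,0,0.03]},{"translation":[0.67,3.7,0],"delta_rot":[0,0,0.052]},{"translation":[0.67,3.7,0],"delta_rot":[0,0,0.052]},{"translation":[0.67,3.7,0],"delta_rot":[0,0,0.052]},{"translation":[0.67,3.7,0],"delta_rot":[0,0,0.052]}]'
python3 -m creep '[{"translation":[0.67,3.7,0],"delta_rot":[0,0,0.052]},{"translation":[0.67,3.7,0],"delta_rot":[0,0,0.052]},{"translation":[0.67,3.7,0],"delta_rot":[0,0,0.052]},{"translation":[0.67,3.7,-1],"delta_rot":[0,0,0.05]},{"translation":[0.2,1.2,-1],"delta_rot":[0,0,0]}]'
python3 -m creep '[{"translation":[0,0,0],"delta_rot":[0,0,0]},{"translation":[0,0,0],"delta_rot":[0,0,0]},{"translation":[0,0,0],"delta_rot":[0,0,0]}]'
python3 - <<'E'
from h import *
plan((530,78,130),-10.3)
p=cam('wrist')
im,d=optics.grab_frame('wrist');cv2.imwrite('pics/w4.png',im[:,:,::-1])
plan((530,78,130),-10.3)
im,d=optics.grab_frame('side');cv2.imwrite('pics/s4.png',im[:,:,::-1])
E
```

```text
time_s: 5.22
ee_pos: [497.8, -79.0, 146.8]
ee_rot: [-78.1, 89.8, 169.8]
force: [0.0, -1.0, -1.7]
gripper_width: 44.6
time_s: 5.63
ee_pos: [527.9, 83.6, 127.1]
ee_rot: [-151.5, 89.9, 108.2]
force: [0.3, -0.7, -1.5]
gripper_width: 44.9
time_s: 5.88
ee_pos: [527.1, 78.2, 127.8]
ee_rot: [-55.7, 89.9, -156.3]
force: [0.6, -0.8, -0.9]
gripper_width: 44.9
t 5.88 tcp [527.1  78.2 127.8] jaw -10.5 F [ 0.6 -0.8 -0.9] w 44.9 q [  7.  20. 104.  -0.  57.  18.]
shift cm [ 0.29 -0.02  0.22]
rotvec [ 0.0009 -0.0021  0.0041]
t 5.93 tcp [527.5  77.9 128.3] jaw -10.6 F [ 0.6  0.4 -0.4] w 44.9 q [  7.  19. 104.  -0.  57.  18.]
shift cm [0.25 0.01 0.17]
rotvec [ 0.0006 -0.0009  0.0049]
```

View pics/w4.png

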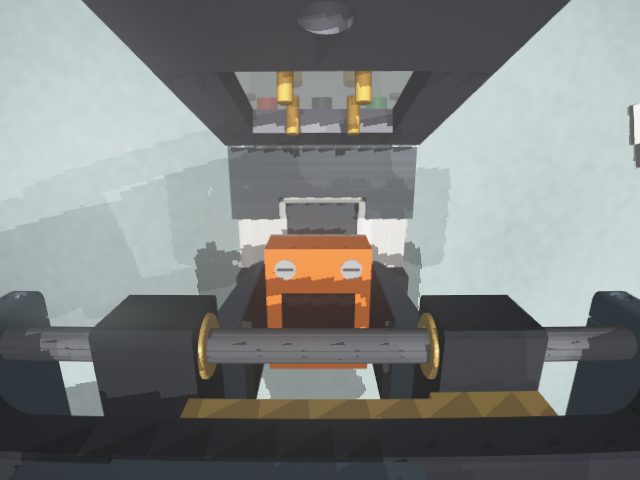

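View pics/s4.png

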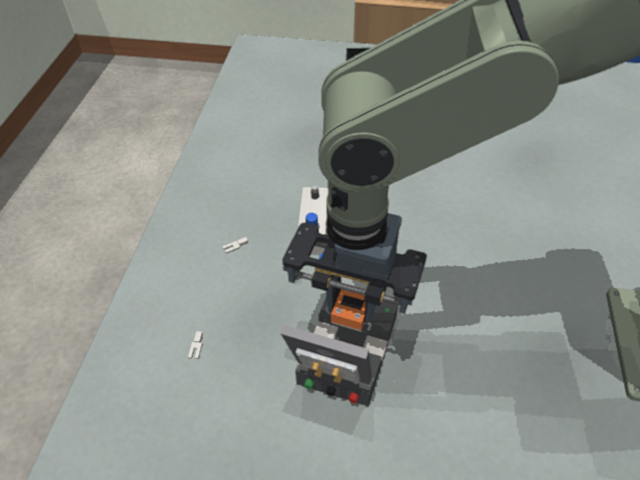

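Run:
```python
import cv2
im=cv2.imread('pics/w4.png');cv2.imwrite('pics/w4c.png',cv2.resize(im[185:285,240:400],(800,500),interpolation=cv2.INTER_NEAREST))
```

View pics/w4c.png

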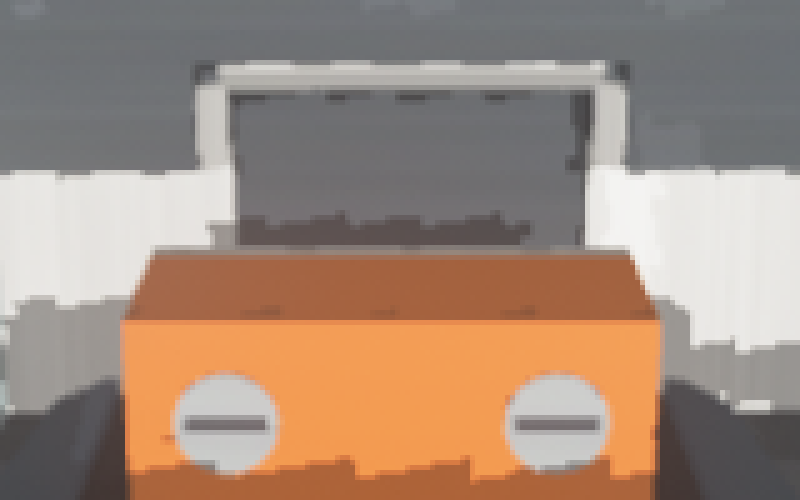

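Run:
```python
from h import *
p=cam('wrist');s=readout.state();o=s['ee_pos'];print(o)
j=np.radians(-10.4);X=np.array([np.cos(j),np.sin(j),0]);Y=np.array([-np.sin(j),np.cos(j),0])
for nm,uv,z in (('frame',[(279,197.4),(365.6,197.4)],45),('sw top',[(264.4,249.2),(372,249.2)],o[2]+4.4),('sw bot',[(271,235),(366,235)],o[2]-18.6)):
    a=onplane(p,uv,z)-o; print(nm,(a@X).round(1),(a@Y).round(1))
```

```text
[527.67444332  77.91185361 128.64049688]
frame [-24.   30.9] [33.9 33.7]
sw top [-21.6  23.4] [27.8 27.7]
sw bot [-21.6  23.6] [27.5 27.4]
```

```bash
python3 -m creep '[{"translation":[0.26,0.03,-1],"delta_rot":[0,0,0.003]},{"translation":[0,0,-2.5],"delta_rot":[0,0,0]},{"translation":[0,0,-2],"delta_rot":[0,0,0]},{"translation":[0,0,0],"delta_rot":[0,0,0]},{"translation":[0,0,0],"delta_rot":[0,0,0]}]'
python3 -m creep '[{"translation":[0,0,-0.5],"delta_rot":[0,0,0]},{"translation":[0,0,-0.5],"delta_rot":[0,0,0]},{"translation":[0,0,0],"delta_rot":[0,0,0]},{"translation":[0,0,0],"delta_rot":[0,0,0]}]'
python3 - <<'E'
from h import *
plan((530.3,78.2,60.6),-10.3)
E
```

```text
time_s: 6.4
ee_pos: [529.8, 78.8, 72.8]
ee_rot: [-70.2, 89.9, -170.5]
force: [0.8, 0.4, -0.3]
gripper_width: 44.8
time_s: 6.73
ee_pos: [530.6, 79.6, 64.0]
ee_rot: [104.5, 90.0, 4.2]
force: [0.6, 0.2, -1.1]
gripper_width: 45.0
t 6.73 tcp [530.6  79.6  64. ] jaw -10.3 F [ 0.6  0.2 -1.1] w 45.0 q [  7.  24. 108.  -0.  48.  18.]
shift cm [-0.03 -0.14 -0.34]
rotvec [-0.      0.0007  0.0003]
```

```bash
python3 -m creep '[{"translation":[0,-0.05,-0.4],"delta_rot":[0,0,0]},{"translation":[0,0,-0.4],"delta_rot":[0,0,0]},{"translation":[0,0,-0.2],"delta_rot":[0,0,0]},{"translation":[0,0,0],"delta_rot":[0,0,0]},{"translation":[0,0,0],"delta_rot":[0,0,0]}]'
python3 -m creep '[{"translation":[0,0,-0.3],"delta_rot":[0,0,0]},{"translation":[0,0,-0.3],"delta_rot":[0,0,0]},{"translation":[0,0,0],"delta_rot":[0,0,0]},{"translation":[0,0,0],"delta_rot":[0,0,0]}]'
```

```text
time_s: 7.15
ee_pos: [530.3, 79.1, 53.4]
ee_rot: [-60.8, 90.0, -161.2]
force: [0.1, 0.2, -1.7]
gripper_width: 45.0
time_s: 7.48
ee_pos: [530.3, 79.1, 47.4]
ee_rot: [-67.4, 90.0, -167.8]
force: [-0.0, -0.2, -0.1]
gripper_width: 45.2
```

Entered without force (z 47.4, switch bottom at about 29). Continue to the floor.

```bash
python3 -m creep '[{"translation":[0,0,-0.3],"delta_rot":[0,0,0]},{"translation":[0,0,-0.2],"delta_rot":[0,0,0]},{"translation":[0,0,-0.1],"delta_rot":[0,0,0]},{"translation":[0,0,0],"delta_rot":[0,0,0]},{"translation":[0,0,0],"delta_rot":[0,0,0]}]'
python3 -m creep '[{"translation":[0,0,-0.1],"delta_rot":[0,0,0]},{"translation":[0,0,0],"delta_rot":[0,0,0]},{"translation":[0,0,0],"delta_rot":[0,0,0]}]'
```

```text
time_s: 7.9
ee_pos: [530.4, 79.1, 41.6]
ee_rot: [-40.5, 90.0, -140.8]
force: [0.2, 0.6, -0.6]
gripper_width: 44.7
time_s: 8.15
ee_pos: [530.5, 79.1, 40.7]
ee_rot: [99.7, 90.0, -0.7]
force: [-0.4, -0.4, -0.9]
gripper_width: 44.8
```

```bash
python3 -m creep '[{"translation":[0,0,0],"delta_rot":[0,0,0]},{"translation":[0,0,0],"delta_rot":[0,0,0]},{"translation":[0,0,0],"delta_rot":[0,0,0]},{"translation":[0,0,0],"delta_rot":[0,0,0]}]' 0.4
python3 -m creep '[{"translation":[0,0,2],"delta_rot":[0,0,0]},{"translation":[0,0,4],"delta_rot":[0,0,0]},{"translation":[0,0,4],"delta_rot":[0,0,0]},{"translation":[0,0,2],"delta_rot":[0,0,0]},{"translation":[0,0,0],"delta_rot":[0,0,0]}]'
python3 -m creep '[{"translation":[0,0,3],"delta_rot":[0,0,0]},{"translation":[0,0,3],"delta_rot":[0,0,0]},{"translation":[0,0,0],"delta_rot":[0,0,0]},{"translation":[0,0,0],"delta_rot":[0,0,0]}]'
python3 - <<'E'
from h import *
plan((530,78,130),-10.3)
p=cam('wrist')
im,d=optics.grab_frame('wrist');cv2.imwrite('pics/w5.png',im[:,:,::-1])
E
```

```text
time_s: 8.48
ee_pos: [530.5, 79.1, 40.7]
ee_rot: [99.2, 90.0, -1.1]
force: [-0.8, 0.2, -0.0]
gripper_width: 63.7
time_s: 8.9
ee_pos: [533.6, 79.5, 166.0]
ee_rot: [107.5, 89.4, 7.2]
force: [1.2, 0.2, 0.1]
gripper_width: 64.0
time_s: 9.23
ee_pos: [530.9, 79.2, 221.4]
ee_rot: [106.5, 89.9, 6.2]
force: [-0.1, 0.3, -0.9]
gripper_width: 64.0
t 9.23 tcp [530.9  79.2 221.4] jaw -10.3 F [-0.1  0.3 -0.9] w 64.0 q [ 7. 15. 95. -0. 69. 18.]
shift cm [-0.09 -0.12 -9.14]
rotvec [-0.0003  0.0026  0.0002]
```

View pics/w5.png

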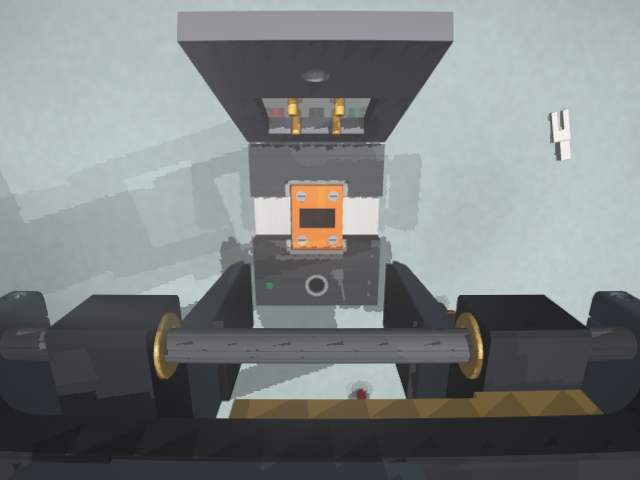

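Run:
```python
from h import *
import cv2
p=cam('wrist');s=readout.state();print(s['ee_pos'])
im,d=optics.grab_frame('wrist')
m,l,b=blobs(im,(8,150,100),(22,255,255),300)
for i,st,c in b:
    cnt=max(cv2.findContours((l==i).astype('uint8'),cv2.RETR_EXTERNAL,cv2.CHAIN_APPROX_NONE)[0],key=len)
    r=cv2.minAreaRect(onplane(p,cnt.reshape(-1,2),45)[:,:2].astype('float32'))
    print(st,c.round(1),np.round(r[0],1),np.round(r[1],1),round(r[2],1))
m,l,b=blobs(im,(0,0,140),(180,50,255),60)
for i,st,c in b:
    if 250<c[0]<390 and 255<c[1]<310:
        cnt=max(cv2.findContours((l==i).astype('uint8'),cv2.RETR_EXTERNAL,cv2.CHAIN_APPROX_NONE)[0],key=len)
        r=cv2.minAreaRect(onplane(p,cnt.reshape(-1,2),45)[:,:2].astype('float32'))
        print('ring',st,c.round(1),np.round(r[0],1),np.round(r[1],1))
def pt(uv):
    n=cv2.undistortPoints(np.array(uv,float).reshape(1,1,2),p['mtx'],np.array([p['k1'],0,0,0,0.])).ravel()
    return (p['R'].T@(np.r_[n,1]*np.median(d[uv[1]-2:uv[1]+3,uv[0]-2:uv[0]+3])-p['t'])).round(1)
for uv in ((318,200),(318,232),(300,217),(338,217),(280,250),(350,250),(315,165)): print(uv,pt(uv))
cv2.imwrite('pics/w5c.png',cv2.resize(im[170:270,240:400,::-1],(800,500),interpolation=cv2.INTER_NEAREST))
```

```text
[529.97340389  79.04097739 219.94228181]
[ 293  185   52   64 2064] [318.5 215.8] [530.7  78.5] [57.3 44.7] 79.8
ring [307 275  22  21 131] [317.6 285.2] [518.3  14.7] [20.2 19.6]
(318, 200) [533.1  93.8  44.9]
(318, 232) [527.9  65.1  44.8]
(300, 217) [514.7  81.7  45.5]
(338, 217) [547.9  75.6  44.8]
(280, 250) [490.9  54.7  45.1]
(350, 250) [553.6  43.4  45.1]
(315, 165) [536.  124.1  45.2]
```

View pics/w5c.png

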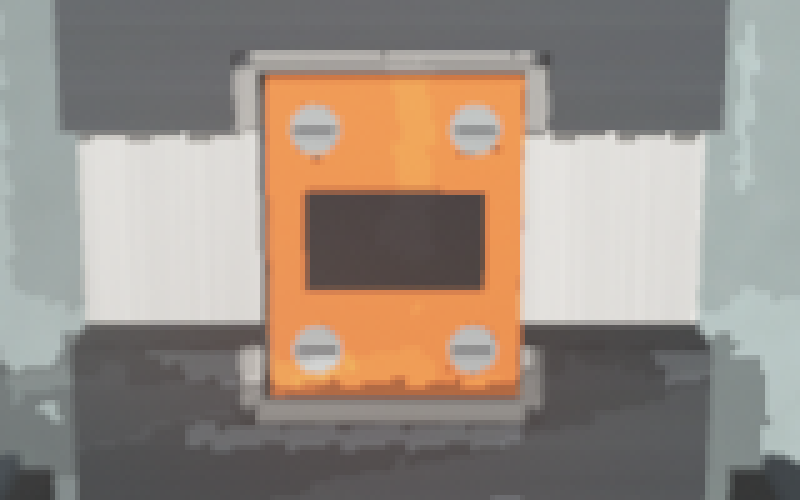

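```bash
python3 -m creep '[{"translation":[0,0,3],"delta_rot":[0,0,0]},{"translation":[0.2,1,2],"delta_rot":[0,0,0]},{"translation":[0.65,3.5,0],"delta_rot":[0,0,0]},{"translation":[0.65,3.5,0],"delta_rot":[0,0,0]},{"translation":[0.65,3.5,0],"delta_rot":[0,0,0]}]' -1
python3 -m creep '[{"translation":[0.6,3.4,0],"delta_rot":[0,0,0]},{"translation":[0,0,-2.5],"delta_rot":[0,0,0]},{"translation":[0,0,-2.5],"delta_rot":[0,0,0]},{"translation":[0,0,-2.5],"delta_rot":[0,0,0]},{"translation":[0,0,-1],"delta_rot":[0,0,0]}]'
python3 -m creep '[{"translation":[0,0,0],"delta_rot":[0,0,0]},{"translation":[0,0,0],"delta_rot":[0,0,0]}]'
python3 - <<'E'
from h import *
plan((557.5,227.7,179),-10.3)
im,d=optics.grab_frame('side');cv2.imwrite('pics/s6.png',im[:,:,::-1])
E
```

```text
time_s: 9.75
ee_pos: [551.6, 194.9, 269.1]
ee_rot: [-59.6, 89.9, -159.9]
force: [1.3, -0.1, -0.0]
gripper_width: 32.9
time_s: 10.17
ee_pos: [555.0, 227.3, 179.9]
ee_rot: [-57.7, 89.4, -158.0]
force: [0.4, -0.3, -0.3]
gripper_width: 1.2
time_s: 10.33
ee_pos: [557.8, 227.9, 184.9]
ee_rot: [-57.8, 89.9, -158.2]
force: [-0.6, -0.6, 0.5]
gripper_width: 0.4
t 10.33 tcp [557.8 227.9 184.9] jaw -10.3 F [-0.6 -0.6  0.5] w 0.4 q [21. 22. 90. -0. 68. 31.]
shift cm [-0.03 -0.02 -0.59]
rotvec [ 0.0006 -0.0016  0.0005]
```

View pics/s6.png

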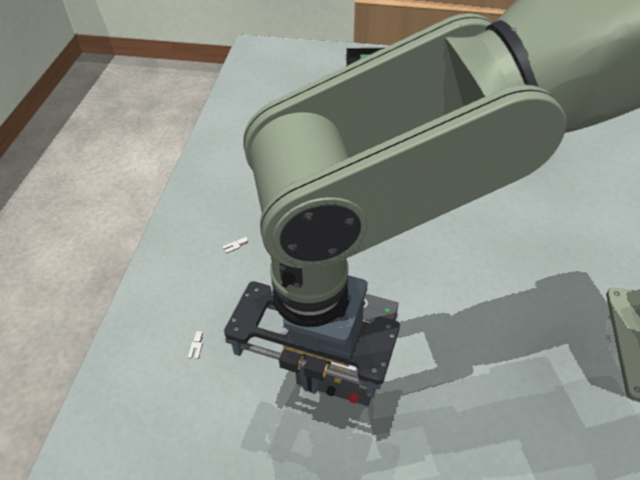

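```bash
python3 -m creep '[{"translation":[-0.09,-0.5,-0.5],"delta_rot":[0,0,0]},{"translation":[-0.18,-1,0],"delta_rot":[0,0,0]},{"translation":[-0.22,-1.2,0],"delta_rot":[0,0,0]},{"translation":[-0.26,-1.43,0],"delta_rot":[0,0,0]},{"translation":[-0.26,-1.43,0],"delta_rot":[0,0,0]}]'
python3 -m creep '[{"translation":[-0.26,-1.43,0],"delta_rot":[0,0,0]},{"translation":[-0.26,-1.43,0],"delta_rot":[0,0,0]},{"translation":[-0.26,-1.43,0],"delta_rot":[0,0,0]},{"translation":[-0.26,-1.43,0],"delta_rot":[0,0,0]},{"translation":[-0.26,-1.43,0],"delta_rot":[0,0,0]}]'
python3 -m creep '[{"translation":[-0.26,-1.43,0],"delta_rot":[0,0,0]},{"translation":[-0.26,-1.43,0],"delta_rot":[0,0,0]},{"translation":[-0.26,-1.43,0],"delta_rot":[0,0,0]},{"translation":[0,0,0],"delta_rot":[0,0,0]},{"translation":[0,0,0],"delta_rot":[0,0,0]}]'
python3 - <<'E'
from h import *
plan((526.5,57.5,179),-10.3)
im,d=optics.grab_frame('wrist');cv2.imwrite('pics/w6.png',im[:,:,::-1])
E
```

```text
time_s: 10.8
ee_pos: [547.7, 170.9, 181.4]
ee_rot: [106.5, 89.9, 6.2]
force: [0.4, 0.5, 0.4]
gripper_width: 0.5
time_s: 11.22
ee_pos: [534.3, 99.2, 180.5]
ee_rot: [-35.7, 90.0, -136.0]
force: [0.1, 0.3, 0.1]
gripper_width: 0.5
time_s: 11.63
ee_pos: [526.8, 57.1, 180.7]
ee_rot: [-41.6, 90.0, -142.0]
force: [-0.1, -0.3, -0.0]
gripper_width: 0.5
t 11.63 tcp [526.8  57.1 180.7] jaw -10.4 F [-0.1 -0.3 -0. ] w 0.5 q [  5.  16. 100.  -0.  64.  15.]
shift cm [-0.03  0.04 -0.17]
rotvec [ 0.    -0.     0.002]
```

View pics/w6.png

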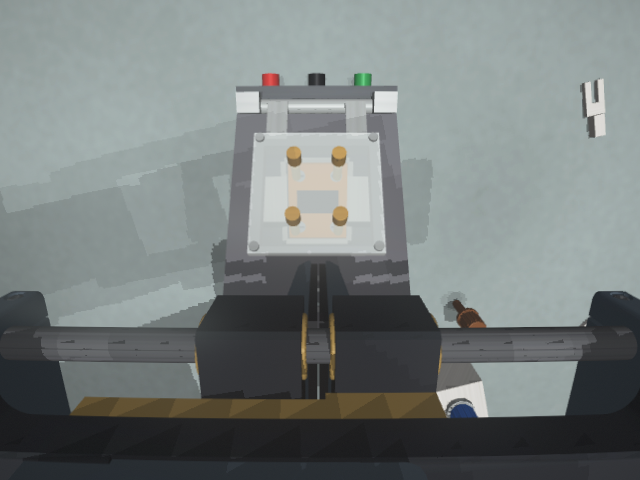

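```bash
python3 -m creep '[{"translation":[1.2,-2.4,1],"delta_rot":[0,0,0]},{"translation":[1.7,-3.4,0],"delta_rot":[0,0,0]},{"translation":[1.7,-3.4,0],"delta_rot":[0,0,0]},{"translation":[1.7,-3.4,0],"delta_rot":[0,0,0]},{"translation":[1.7,-3.4,0],"delta_rot":[0,0,0]}]' 0.1
python3 -m creep '[{"translation":[1.7,-3.3,0],"delta_rot":[0,0,0]},{"translation":[0,0,0],"delta_rot":[0,0,0]},{"translation":[0,0,0],"delta_rot":[0,0,0]},{"translation":[0,0,0],"delta_rot":[0,0,0]}]'
python3 - <<'E'
from h import *
plan((624,-136,179),-10.3)
p=cam('wrist')
im,d=optics.grab_frame('wrist');cv2.imwrite('pics/w7.png',im[:,:,::-1])
m,l,b=blobs(im,(105,150,60),(125,255,255),60)
for i,st,c in b: print(st,c)
im,d=optics.grab_frame('top');cv2.imwrite('pics/t7.png',im[:,:,::-1])
E
```

```text
time_s: 12.1
ee_pos: [608.0, -102.7, 190.7]
ee_rot: [125.2, 90.0, 24.9]
force: [0.2, 0.4, -0.3]
gripper_width: 31.0
time_s: 12.43
ee_pos: [623.8, -134.0, 190.1]
ee_rot: [-118.0, 89.9, 141.7]
force: [-0.6, -0.3, -0.1]
gripper_width: 50.0
t 12.43 tcp [ 623.8 -134.   190.1] jaw -10.3 F [-0.6 -0.3 -0.1] w 50.0 q [-13.  25.  84.   0.  71.  -3.]
shift cm [ 0.02 -0.2  -1.11]
rotvec [-0.0009 -0.0012 -0.0001]
[250 140  21  22 314] [259.58917197 150.83121019]
[307 226  27  25 536] [319.47574627 238.12873134]
```

View pics/w7.png

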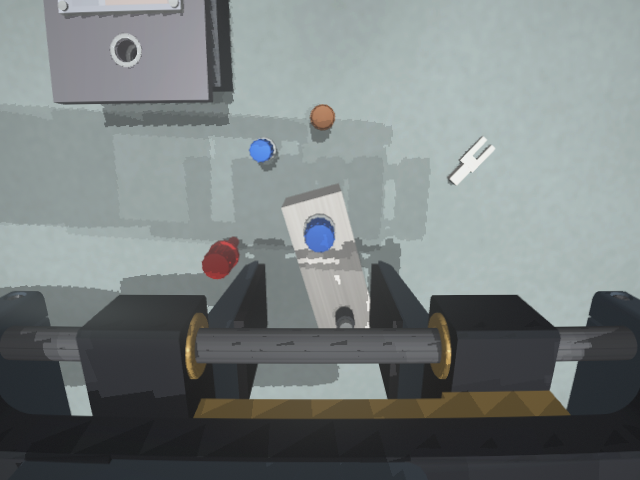

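View pics/t7.png

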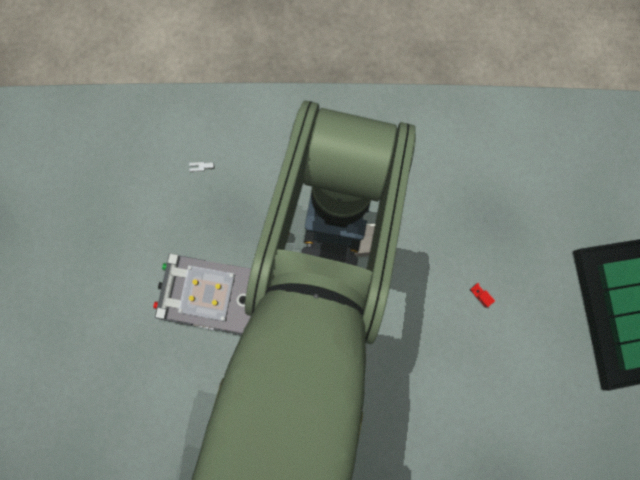

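Run:
```python
from h import *
p=cam('wrist');im=cv2.imread('pics/w7.png')
cv2.imwrite('pics/w7c.png',cv2.resize(im[195:275,270:370],(750,600),interpolation=cv2.INTER_NEAREST))
for z in (75,62):
  print(z,onplane(p,(319.5,238),z),onplane(p,(319.5,236),z))
print(proj(p,[[624,-136,75],[624,-136,50],[635,-136,75]]))
```

```text
75 [[ 624.85946677 -135.84944417   75.        ]] [[ 625.12926889 -134.33489969   75.        ]]
62 [[ 624.22957814 -139.57166222   62.        ]] [[ 624.51224876 -137.98487992   62.        ]]
[[318.39224977 238.38872728]
 [318.40039269 229.6726704 ]
 [333.052019   235.87101513]]
```

View pics/w7c.png

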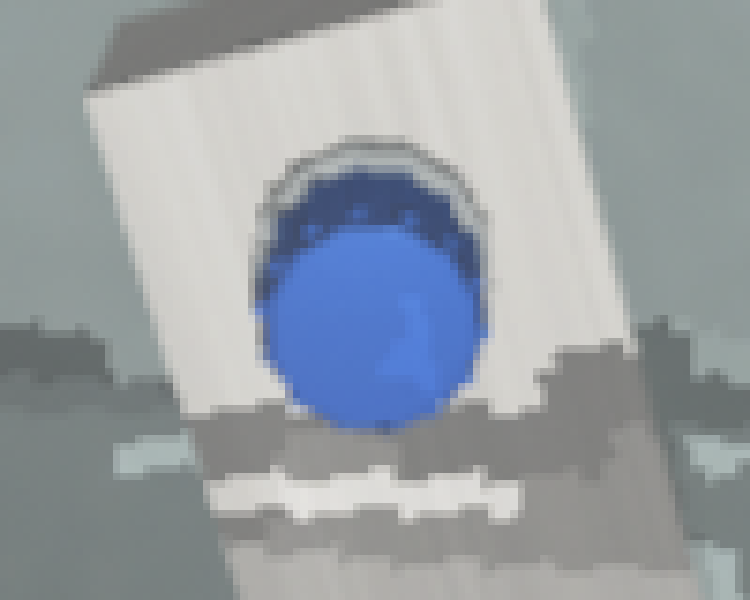

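```bash
python3 -m creep '[{"translation":[0.07,-0.23,-3.5],"delta_rot":[0,0,0]},{"translation":[0,0,-3.5],"delta_rot":[0,0,0]},{"translation":[0,0,-2.5],"delta_rot":[0,0,0]},{"translation":[0,0,-1.5],"delta_rot":[0,0,0]},{"translation":[0,0,0],"delta_rot":[0,0,0]}]'
python3 -m creep '[{"translation":[0,0,0],"delta_rot":[0,0,0]},{"translation":[0,0,0],"delta_rot":[0,0,0]},{"translation":[0,0,0],"delta_rot":[0,0,0]},{"translation":[0,0,0],"delta_rot":[0,0,0]}]'
python3 - <<'E'
from h import *
plan((624.5,-136.3,66),-10.3)
E
```

```text
time_s: 12.95
ee_pos: [621.8, -135.0, 77.0]
ee_rot: [-94.0, 89.5, 165.8]
force: [0.4, 0.8, -0.9]
gripper_width: 50.2
time_s: 13.28
ee_pos: [625.6, -137.2, 82.4]
ee_rot: [86.9, 89.8, -13.4]
force: [-0.7, 0.1, 0.1]
gripper_width: 49.8
t 13.28 tcp [ 625.6 -137.2   82.4] jaw -10.3 F [-0.7  0.1  0.1] w 49.8 q [-13.  31.  92.   0.  57.  -3.]
shift cm [-0.11  0.09 -1.64]
rotvec [ 0.0007  0.0031 -0.0001]
```

```bash
python3 -m creep '[{"translation":[-0.06,0.06,-0.8],"delta_rot":[0,0,0]},{"translation":[0,0,-0.7],"delta_rot":[0,0,0]},{"translation":[0,0,0],"delta_rot":[0,0,0]},{"translation":[0,0,0],"delta_rot":[0,0,0]},{"translation":[0,0,0],"delta_rot":[0,0,0]}]'
python3 - <<'E'
from h import *
plan((624.5,-136.3,66),-10.3)
E
```

```text
time_s: 13.7
ee_pos: [624.1, -136.7, 65.4]
ee_rot: [-94.2, 90.0, 165.4]
force: [0.6, 0.1, 0.3]
gripper_width: 50.6
t 13.7 tcp [ 624.1 -136.7   65.4] jaw -10.3 F [0.6 0.1 0.3] w 50.6 q [-13.  32.  93.   0.  55.  -3.]
shift cm [0.04 0.04 0.06]
rotvec [-0.0001 -0.0003  0.0004]
```

```bash
python3 -m creep '[{"translation":[0,0,0],"delta_rot":[0,0,0]},{"translation":[0,0,0],"delta_rot":[0,0,0]},{"translation":[0,0,0],"delta_rot":[0,0,0]},{"translation":[0,0,0],"delta_rot":[0,0,0]},{"translation":[0,0,0],"delta_rot":[0,0,0]}]' -1 40
python3 -m creep '[{"translation":[0,0,0],"delta_rot":[0,0,0]},{"translation":[0,0,0],"delta_rot":[0,0,0]},{"translation":[0,0,0],"delta_rot":[0,0,0]}]'
python3 - <<'E'
from h import *
plan((624.5,-136.3,66),-10.3)
E
```

```text
time_s: 14.12
ee_pos: [624.2, -136.6, 65.7]
ee_rot: [87.5, 90.0, -12.8]
force: [-0.3, -0.4, 0.7]
gripper_width: 20.8
time_s: 14.37
ee_pos: [624.2, -136.6, 65.8]
ee_rot: [89.5, 90.0, -10.8]
force: [-0.2, 0.2, 0.9]
gripper_width: 21.2
t 14.37 tcp [ 624.2 -136.6   65.8] jaw -10.3 F [-0.2  0.2  0.9] w 21.2 q [-13.  32.  93.   0.  55.  -3.]
shift cm [0.03 0.03 0.02]
rotvec [0.0001 0.0004 0.0002]
```

```bash
python3 -m creep '[{"translation":[0,0,1.5],"delta_rot":[0,0,0]},{"translation":[0,0,3],"delta_rot":[0,0,0]},{"translation":[0,0,3],"delta_rot":[0,0,0]},{"translation":[0,0,3],"delta_rot":[0,0,0]},{"translation":[0,0,1],"delta_rot":[0,0,0]}]'
python3 - <<'E'
from h import *
plan((518.6,15,165),-10.3)
im,d=optics.grab_frame('side');cv2.imwrite('pics/s8.png',im[:,:,::-1])
p=cam('wrist');im,d=optics.grab_frame('wrist');cv2.imwrite('pics/w8.png',im[:,:,::-1])
E
```

```text
time_s: 14.78
ee_pos: [626.2, -137.1, 185.4]
ee_rot: [87.2, 89.5, -13.1]
force: [-0.1, -0.2, -0.5]
gripper_width: 20.9
t 14.78 tcp [ 626.2 -137.1  185.4] jaw -10.3 F [-0.1 -0.2 -0.5] w 20.9 q [-13.  26.  85.   0.  69.  -3.]
shift cm [-10.76  15.21  -2.04]
rotvec [0.0018 0.0077 0.0002]
```

View pics/s8.png

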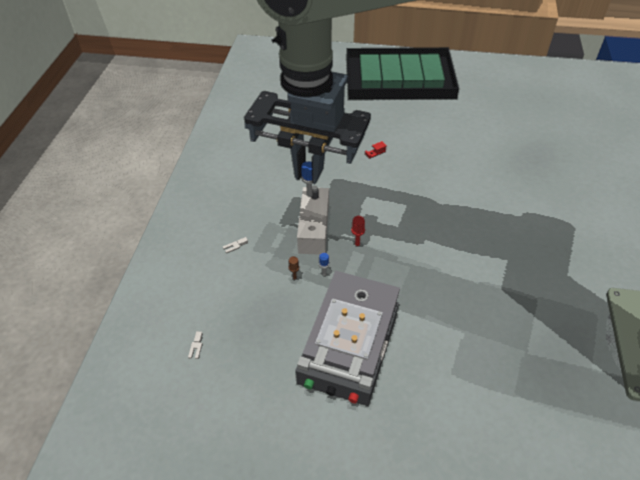

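View pics/w8.png

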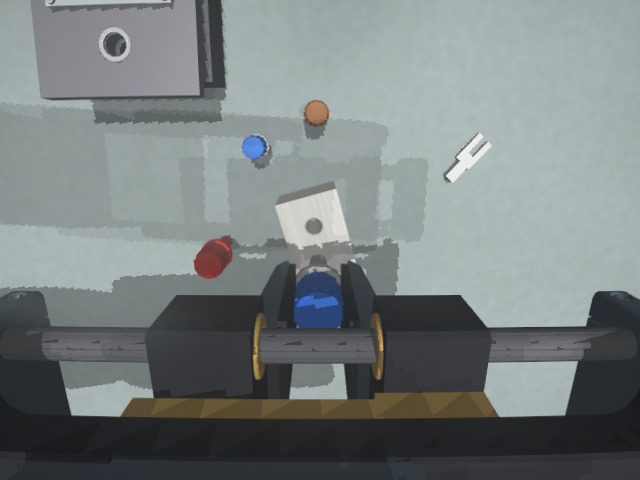

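Run:
```python
from h import *
p=cam('wrist');s=readout.state();print(s['ee_pos'],s['qvel'].round(2))
im,d=optics.grab_frame('wrist')
g=cv2.cvtColor(im,cv2.COLOR_RGB2GRAY)
c=im[205:250,290:340];cv2.imwrite('pics/w8c.png',cv2.resize(c[:,:,::-1],(750,675),interpolation=cv2.INTER_NEAREST)[:600])
sub=(g[215:240,300:330]<150).astype('uint8');n,l,st,ce=cv2.connectedComponentsWithStats(sub);print(st,ce)
for k in range(1,n):
    if 60<st[k][4]<400: print(onplane(p,ce[k]+[300,215],45))
r=cv2.inRange(g[20:70,90:140],190,255);m=cv2.moments(r,True);c=np.array([m['m10']/m['m00']+90,m['m01']/m['m00']+20]);print('ring',c,[onplane(p,c,z).round(1).tolist() for z in (57,66,69)])
```

```text
[ 625.27495251 -136.86209848  182.87720986] [-0.18  2.43  4.06 -0.12 -1.03 -0.02]
[[  0   0  30  25 546]
 [  8   4  17  16 204]] [[14.08058608 12.07875458]
 [15.62254902 11.78921569]]
[[ 624.78733175 -136.2781885    45.        ]]
ring [114.98550725  43.07246377] [[[513.9, 18.9, 57.0]], [[517.9, 16.3, 66.0]], [[519.2, 15.5, 69.0]]]
```

View pics/w8c.png

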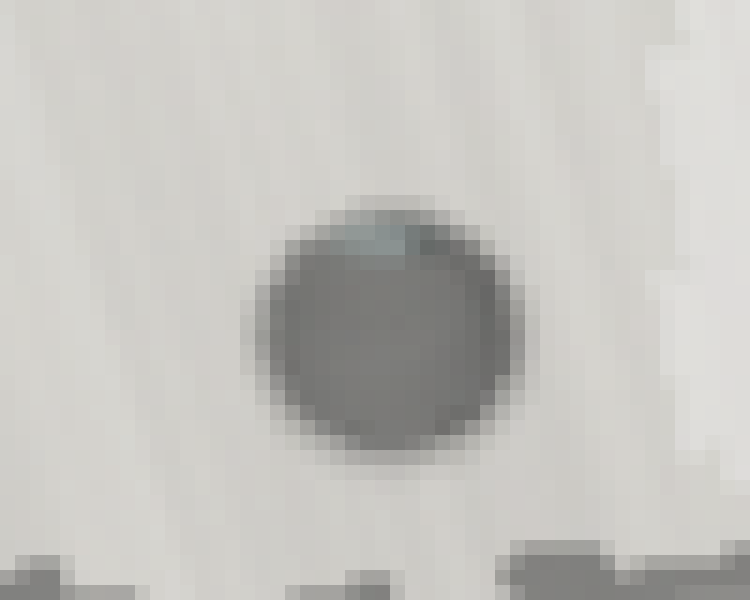

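```bash
python3 -m creep '[{"translation":[-1.7,2.4,0],"delta_rot":[0,0,0]},{"translation":[-2.25,3.2,0],"delta_rot":[0,0,0]},{"translation":[-2.25,3.2,0],"delta_rot":[0,0,0]},{"translation":[-2.25,3.2,-1],"delta_rot":[0,0,0]},{"translation":[-2.24,3.17,-1],"delta_rot":[0,0,0]}]'
python3 -m creep '[{"translation":[0,0,0],"delta_rot":[0,0,0]},{"translation":[0,0,0],"delta_rot":[0,0,0]},{"translation":[0,0,0],"delta_rot":[0,0,0]},{"translation":[0,0,0],"delta_rot":[0,0,0]},{"translation":[0,0,0],"delta_rot":[0,0,0]}]'
python3 - <<'E'
from h import *
plan((518.3,14.8,145),-10.3)
im,d=optics.grab_frame('wrist');cv2.imwrite('pics/w9.png',im[:,:,::-1])
im,d=optics.grab_frame('side');cv2.imwrite('pics/s9.png',cv2.resize(im[200:420,260:430,::-1],(464,600),interpolation=cv2.INTER_CUBIC))
E
```

```text
time_s: 15.35
ee_pos: [514.7, 16.2, 158.3]
ee_rot: [-82.3, 89.8, 177.3]
force: [0.4, 1.6, -0.8]
gripper_width: 21.3
time_s: 15.77
ee_pos: [518.1, 14.2, 160.3]
ee_rot: [43.6, 90.0, -56.8]
force: [0.2, -0.3, -0.7]
gripper_width: 21.2
t 15.77 tcp [518.1  14.2 160.3] jaw -10.4 F [ 0.2 -0.3 -0.7] w 21.2 q [  0.  16. 103.  -0.  61.  11.]
shift cm [ 0.02  0.06 -1.53]
rotvec [0.0002 0.0001 0.0017]
```

View pics/w9.png

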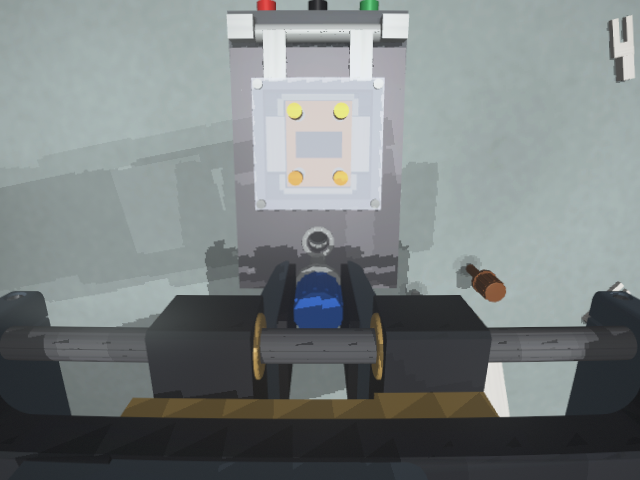

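View pics/s9.png

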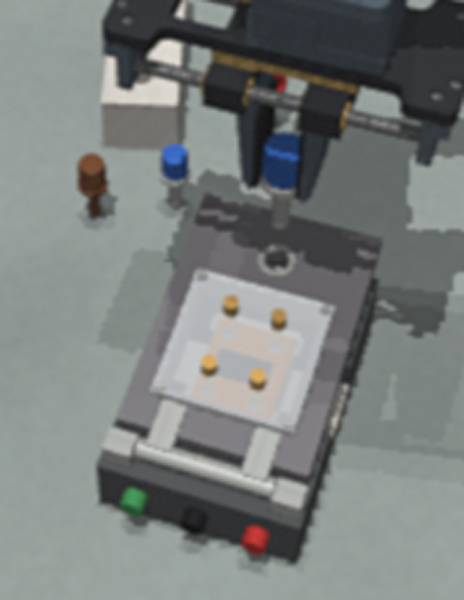

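Run:
```python
from h import *
p=cam('wrist');s=readout.state();print(s['ee_pos'])
im=cv2.imread('pics/w9.png');g=cv2.cvtColor(im,cv2.COLOR_BGR2GRAY)
cv2.imwrite('pics/w9c.png',cv2.resize(im[215:275,285:350],(650,600),interpolation=cv2.INTER_NEAREST))
for z in (60,64,68): print(z,onplane(p,[(318,241.5)],z).round(1))
```

```text
[517.89098385  14.28679385 160.49128616]
60 [[518.5  13.7  60. ]]
64 [[518.7  14.9  64. ]]
68 [[518.9  16.1  68. ]]
```

View pics/w9c.png

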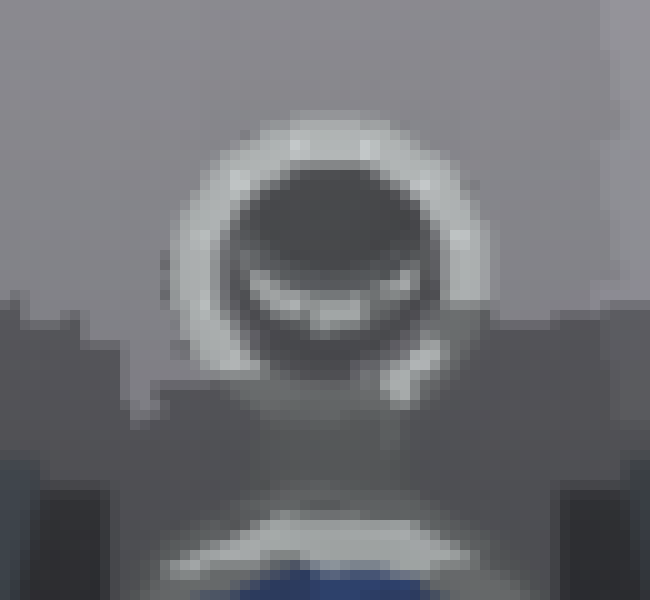

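```bash
python3 -m creep '[{"translation":[0.04,0.06,-1],"delta_rot":[0,0,0]},{"translation":[0,0,-1],"delta_rot":[0,0,0]},{"translation":[0,0,-0.5],"delta_rot":[0,0,0]},{"translation":[0,0,0],"delta_rot":[0,0,0]},{"translation":[0,0,0],"delta_rot":[0,0,0]}]'
python3 -m creep '[{"translation":[0,0,-0.5],"delta_rot":[0,0,0]},{"translation":[0,0,-0.5],"delta_rot":[0,0,0]},{"translation":[0,0,-0.3],"delta_rot":[0,0,0]},{"translation":[0,0,0],"delta_rot":[0,0,0]},{"translation":[0,0,0],"delta_rot":[0,0,0]}]'
python3 - <<'E'
from h import *
plan((518.4,15,145),-10.3)
E
```

```text
time_s: 16.28
ee_pos: [517.2, 15.7, 134.9]
ee_rot: [-78.6, 89.9, -178.9]
force: [0.0, -0.5, -0.3]
gripper_width: 20.9
time_s: 16.7
ee_pos: [517.5, 15.7, 122.4]
ee_rot: [-78.4, 90.0, -178.7]
force: [0.4, 1.4, -0.6]
gripper_width: 21.2
t 16.7 tcp [517.5  15.7 122.4] jaw -10.3 F [ 0.4  1.4 -0.6] w 21.2 q [  0.  19. 106.  -0.  55.  11.]
shift cm [ 0.09 -0.07  2.26]
rotvec [ 0.     -0.0004  0.0002]
```

```bash
python3 -m creep '[{"translation":[0.06,-0.04,-0.3],"delta_rot":[0,0,0]},{"translation":[0,0,-0.4],"delta_rot":[0,0,0]},{"translation":[0,0,-0.4],"delta_rot":[0,0,0]},{"translation":[0,0,0],"delta_rot":[0,0,0]},{"translation":[0,0,0],"delta_rot":[0,0,0]}]'
python3 -m creep '[{"translation":[0,0,-0.4],"delta_rot":[0,0,0]},{"translation":[0,0,-0.4],"delta_rot":[0,0,0]},{"translation":[0,0,0],"delta_rot":[0,0,0]},{"translation":[0,0,0],"delta_rot":[0,0,0]}]'
python3 - <<'E'
from h import *
plan((518.4,15,145),-10.3)
E
```

```text
time_s: 17.12
ee_pos: [518.0, 15.3, 111.3]
ee_rot: [-77.5, 90.0, -177.8]
force: [-0.4, 0.5, -0.7]
gripper_width: 21.1
time_s: 17.45
ee_pos: [518.0, 15.3, 103.3]
ee_rot: [-77.0, 90.0, -177.3]
force: [-0.5, -0.3, 0.7]
gripper_width: 21.3
t 17.45 tcp [518.   15.3 103.3] jaw -10.3 F [-0.5 -0.3  0.7] w 21.3 q [  0.  20. 107.  -0.  53.  11.]
shift cm [ 0.04 -0.03  4.17]
rotvec [ 0.     -0.0007  0.0002]
```

```bash
python3 -m creep '[{"translation":[0,0,-0.4],"delta_rot":[0,0,0]},{"translation":[0,0,-0.4],"delta_rot":[0,0,0]},{"translation":[0,0,-0.4],"delta_rot":[0,0,0]},{"translation":[0,0,0],"delta_rot":[0,0,0]},{"translation":[0,0,0],"delta_rot":[0,0,0]}]'
python3 -m creep '[{"translation":[0,0,-0.4],"delta_rot":[0,0,0]},{"translation":[0,0,-0.4],"delta_rot":[0,0,0]},{"translation":[0,0,0],"delta_rot":[0,0,0]},{"translation":[0,0,0],"delta_rot":[0,0,0]}]'
python3 - <<'E'
from h import *
plan((518.4,15,145),-10.3)
E
```

```text
time_s: 17.87
ee_pos: [518.0, 15.3, 91.3]
ee_rot: [-76.5, 90.0, -176.8]
force: [0.3, -0.3, 0.2]
gripper_width: 21.3
time_s: 18.2
ee_pos: [518.6, 15.2, 83.7]
ee_rot: [81.1, 90.0, -19.2]
force: [0.5, -1.0, 2.4]
gripper_width: 21.2
t 18.2 tcp [518.6  15.2  83.7] jaw -10.3 F [ 0.5 -1.   2.4] w 21.2 q [  0.  21. 109.  -0.  50.  11.]
shift cm [-0.02 -0.02  6.13]
rotvec [0.0003 0.0007 0.0001]
```

```bash
python3 -m creep '[{"translation":[0,0,-0.2],"delta_rot":[0,0,0]},{"translation":[0,0,-0.2],"delta_rot":[0,0,0]},{"translation":[0,0,0],"delta_rot":[0,0,0]},{"translation":[0,0,0],"delta_rot":[0,0,0]}]'
python3 -m creep '[{"translation":[0,0,-0.2],"delta_rot":[0,0,0]},{"translation":[0,0,0],"delta_rot":[0,0,0]},{"translation":[0,0,0],"delta_rot":[0,0,0]}]'
```

```text
time_s: 18.53
ee_pos: [518.5, 15.1, 79.8]
ee_rot: [77.6, 90.0, -22.7]
force: [0.6, -2.3, 2.8]
gripper_width: 20.8
time_s: 18.78
ee_pos: [518.4, 15.1, 77.8]
ee_rot: [70.6, 90.0, -29.7]
force: [0.2, -3.3, 4.5]
gripper_width: 21.0
```

```bash
python3 -m creep '[{"translation":[0,0,-0.1],"delta_rot":[0,0,0]},{"translation":[0,0,0],"delta_rot":[0,0,0]},{"translation":[0,0,0],"delta_rot":[0,0,0]}]'
python3 -m creep '[{"translation":[0,0,-0.1],"delta_rot":[0,0,0]},{"translation":[0,0,0],"delta_rot":[0,0,0]},{"translation":[0,0,0],"delta_rot":[0,0,0]}]'
```

```text
time_s: 19.03
ee_pos: [518.5, 15.1, 77.6]
ee_rot: [78.2, 89.9, -22.1]
force: [-0.8, -3.6, 11.3]
gripper_width: 21.0
time_s: 19.28
ee_pos: [518.5, 15.1, 77.5]
ee_rot: [84.6, 89.9, -15.7]
force: [-3.5, -4.7, 16.6]
gripper_width: 21.2
```

```bash
python3 -m creep '[{"translation":[0,0,0],"delta_rot":[0,0,0]},{"translation":[0,0,0],"delta_rot":[0,0,0]},{"translation":[0,0,0],"delta_rot":[0,0,0]},{"translation":[0,0,0],"delta_rot":[0,0,0]},{"translation":[0,0,0],"delta_rot":[0,0,0]}]'
python3 - <<'E'
from h import *
p=cam('wrist');im,d=optics.grab_frame('wrist');cv2.imwrite('pics/w10.png',im[:,:,::-1])
def pt(uv):
    n=cv2.undistortPoints(np.array(uv,float).reshape(1,1,2),p['mtx'],np.array([p['k1'],0,0,0,0.])).ravel()
    return (p['R'].T@(np.r_[n,1]*np.median(d[uv[1]-2:uv[1]+3,uv[0]-2:uv[0]+3])-p['t'])).round(1)
for uv in ((230,220),(420,220),(230,120),(410,120),(320,270)): print(uv,pt(uv))
im,d=optics.grab_frame('side');cv2.imwrite('pics/s10.png',im[:,:,::-1])
E
```

```text
time_s: 19.7
ee_pos: [518.5, 15.1, 77.5]
ee_rot: [84.5, 89.9, -15.8]
force: [-2.1, -2.4, 16.4]
gripper_width: 21.1
(230, 220) [485.7  57.3  62.8]
(420, 220) [573.2  40.   56.9]
(230, 120) [496.2 100.4  63. ]
(410, 120) [572.4  86.6  63. ]
(320, 270) [522.1  25.5  62.2]
```

View pics/w10.png

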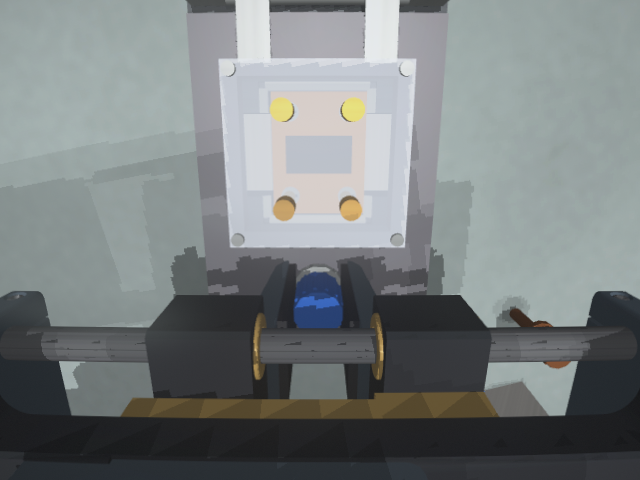

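View pics/s10.png

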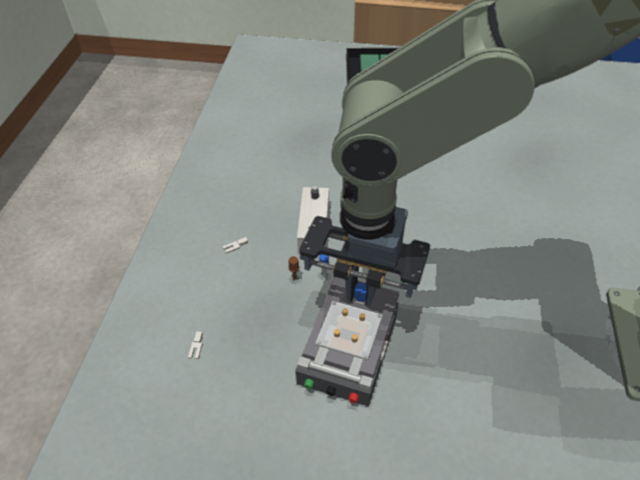

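The depth readings show the lid is flat: the window plate is at 63 mm near and far, the lid face at 57 mm and the collar top at 62 mm. Handing in.

```bash
python3 -c "
from workcell import env
print(env.job_done())"
```

```text
the job is handed in; nothing more can be done
None
```

The job is handed in at about 20 s of the 72 s allowed. The gripper is still holding the blue-knobbed pin pressed down and the lid is shut. I got no verdict back, so the points below are from my own last checks.

- **Load switch:** it went into the nest without measurable force. Depth readings put its top at 44.8 to 45.5 mm, against a deck at about 45 mm, and its centre about 1 mm from the nest centre. That was measured before the lid came down. Afterwards I could only see it through the lid window.
- **Lid:** I swung it down from behind with closed fingers. At the end its window plate read 63 mm at both the near and far ends and its face 57 mm, which is fully shut.
- **Pin:** it went through the lid hole into the base. Motion stopped at TCP z 77.5 mm (tip about 28 mm below the deck), and the collar top read 62.2 mm. The push held steady at about 16 N, with the grip set to 40 N and the jaws reading 21 mm on the 22 mm knob.
- **Bystanders:** in the last side picture the punch and both spade connectors look to be where they started. The visor clip was hidden behind the arm there. An earlier top picture, taken just before I gripped the pin, showed it unmoved.

The top and wrist cameras disagreed by about 1 mm on positions. I aimed between them, and both fits stayed within their play. A sideways force of 3 to 5 N showed up while the lid was being pressed shut.

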